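Hang a microscope stage insert on the turning insert tree

TASK

Turn the insert tree until its one empty branch stands over the loading mark on the foot, then take the stage insert out of the slotted rack and hang it on that branch: thread its hanging hole over the branch and its catch, feel for the black spring sleeve and press it back until it stops, let the insert down behind the catch and let go. Leave the branch over the mark, work gently (never load the tree with more than 20 N), and do not disturb the other things on the bench.

Things in the scene. Friction and masses are not known exactly. Their poses are not given: they have to be found in the camera images.
- carousel: The insert tree's fixed foot: a white disc 170 mm across and 18 mm high, bolted down. Origin: centre of its underside, on the tree's upright turning axis; z up; its -x axis points to the loading mark. The tree on it is 182 mm high: a 24 mm post with a hub 36 mm across, and four level branches 90 degrees apart, all with their centre line 170 mm above the table.
- tree (a joint): Turning angle of the tree about the foot's z axis, rad, counterclockwise from above positive; 0 or 2 pi when the empty branch stands over the loading mark. It starts between 0.8 and 5.4. The hinge is stiff (about 0.22 N m) and stays where it is left; it has no detents. Pushing the end of a branch sideways with about 3 N turns it.
- mark (a point): Loading mark: outer part of the dark steel bar (16 mm wide, 14 mm high) that sticks out of the foot's rim; the point is on top of the bar, 100 mm from the turning axis.
- branch_tip (a point): Outer end of the empty branch, on its centre line, 100 mm from the turning axis. The branch is a steel rod 10 mm thick; this frame's x axis points from the tip along the rod in to the turning axis, z up.
- hub (a point): Middle of the hub's top, on the turning axis, 182 mm above the table, axes as branch_tip. The three other branches carry inserts just like the loose one, clipped on for good: plates square across the branch, 54 to 73 mm from the axis, 64 mm wide, from 87 to 227 mm above the table.
- clip_zone (a point): Point on the empty rod's centre line, 68 mm from the axis; axes as branch_tip. A clip is clamped on the rod: a steel catch (lug on top of the rod, 8 mm wide, 14 mm long along it, top 11 mm above the centre line) with a spring sleeve inward of it. Where along the rod differs each time: the catch's inner face lies 59 to 77 mm from the axis and is not measured: find it by feel.
- sleeve_axis (a point): Point on the rod's centre line 40 mm from the axis, inside the spring sleeve. The black sleeve, 28 mm across, at rest ends at the catch's inner face; it gives 10 mm inward (2 N at first, 5 N at the end), then stops hard. Only in its last 1.7 mm does the 8 mm plate clear the catch; let down there and let go, the plate is pressed out against the catch's inner face and stays.
- rack: White slotted block, 65 x 90 mm, 34 mm high, fixed; origin under its centre. Its slot (11 x 67 mm, long side along its y axis, floor 6 mm above the table) holds the insert upright.
- insert: Bare aluminium stage insert, 0.12 to 0.24 kg, an upright plate 8 mm thick (along its x axis). Origin: centre of its lower edge, z up along the plate, 140 mm high: 64 mm wide (y) up to 94 mm, above that a tab 34 mm wide. Low down a round dish window 40 mm across (centre 27 mm up), above it the rectangular hanging hole. It is symmetric: either face may go first.
- eye (a point): Centre of the insert's hanging hole, 77 mm above its lower edge; the hole is 16 mm wide (y) and 22 mm high (z), right through the plate. To pass over rod and catch its centre must be about 3 mm above the rod's centre line; hanging, it lies 6 mm below it, the upper edge of the hole on the rod. Axes as insert.
- grip (a point): Point on the insert's tab to grip, across the 8 mm thickness (along x): 125 mm above the lower edge, 15 mm below the top, 48 mm above the hole's centre.
- timer: Bystander: flat white bench timer; origin under its centre. Leave alone.
- dishes: Bystander: two stacked 60 mm culture dishes, 28 mm high; origin under its centre. Leave alone.
- oil: Bystander: small bottle, 44 mm across, 85 mm high; origin under its centre. Leave alone.
- mouse: Bystander: black computer mouse; origin under its centre. Leave alone.
- tipbox: Bystander: grey pipette-tip box with clear lid, 85 x 120 x 57 mm; origin under its centre. Leave alone.
- blank: Bystander: flat aluminium blank stage insert without hanging hole, 94 x 64 mm, lying on the table; origin under its centre. Leave alone.
- objective_ring: Bystander: dark steel adapter ring, 48 mm across, 14 mm high; origin under its centre. Leave alone.
There are look-alikes about, which are no part of the job. What is shaped like the insert but pink is not meant.

How it is judged:
By the outcome, as a careful person would: the job done as asked, in the order asked, and still so for the second after the job is handed in, with the robot touching nothing.
It also fails if it takes over 72 s, if anything falls off the work surface, if the arm or the gripper's body presses on something with over 40 N, if the wrist force passes 120 N, or if a joint passes its speed limit or range.

ROBOT

A 6-joint arm with a two-finger parallel gripper is mounted at the origin on the work surface. World frame = base frame: x ahead of the robot, y to its left, z up, the work surface at z = 0. Lengths are in m, angles in rad, forces in N, time in s.
With the tool pointing down it reaches from about 0.4 to 0.825 m from the base axis. Payload 7 kg.
Tool frame: the origin (TCP) lies midway between the tips of the shut fingers; the grasp point (between the pads) lies 19 mm behind it; z points along the fingers, y is the line along which they close (so a half turn about z gives the same grasp; the last joint's range is limited). The gripper opens to 88 mm and grips with 3 to 60 N. Pads are 19 mm wide; open, the fingers measure 130 mm over their backs; the gripper's body (78 mm by 193 mm) begins 47 mm behind the grasp point.
Start: joints at [-0.876, 0.359, 0.012, 0, -1.224, -0.288], TCP at [0.267, -0.62, 0.197] pointing down, gripper open.
Joint ranges: [-3.07, 3.07], [-1.43, 2.12], [-1.02, 1.25], [-3.03, 1.67], [-3.05, -0], [-3.03, 3.03]. Speed limits (rad/s): [2.39, 2.39, 3.01, 3.14, 3.14, 3.14].

INTERFACE

Orientations are given as a unit quaternion [w, x, y, z].
In Python, from workcell import r, optics, models gives the robot as it stands.
- The arm moves only by the tool play_rows, never from a script. Its argument "rows" is a list that holds one entry, the list of rows, each a list of 7 numbers: the turn, a rotation vector about the tool's x, y, z in degrees, then the shift along the tool's x, y, z in mm, then the finger opening in mm, from 0 to 87.6. A call has 1 to 5 rows; each row shifts and turns the commanded pose from where the row before left it, along the tool's axes as they then stand; what a row does not reach is not made up. A row lasts 1/10 s, in which the tool goes at most 50 mm and 8.59 degrees, less where a joint would pass 70% of its speed; a pose out of reach is approached as far as the arm can. A call with a gripper value outside its range is refused whole. The fingers move at their own pace and stop on an object; "squeeze" is the grip in N (left out, the last holds). Time passes only in rows, so rows that do not move let the fingers close. It gives the time, the measured TCP pose, the force, the opening and the grip force at its end, in the units of the state.
- r.get_obs(): the state, without advancing time (a new reading comes with each control period).
- optics.camera(name): name is "side" or "top" or "wrist"; returns a dict with "img" (480x640x3 uint8, blue, green, red), "range_z" (480x640 float32, m along the optical axis (not along the pixel's ray), 0 where there is no reading), "fx", "fy", "cx", "cy" (pixels), "world_from_camera" (4x4, takes a point from camera to world coordinates). Camera axes: x right, y up, looking along -z (the intrinsics and any distortion apply to the point x, -y, -z); pixel columns grow to the right and rows downward; lengths in m; the calibration is good to about 2 mm. A picture is of the moment at which its call begins.
- r.job_done(): hands the job in; it is judged then, once.
Trained networks look in the newest picture that a camera, given by its name, has taken for a name from the list of things; names that differ only in an ending like _2 or _b are one class to them, and where a whole thing is asked for, a point or a joint stands for the part that bears it (a point fixed in the world has none). Each returns a list of dicts, best first, with "confidence" (0 to 1); they miss things now and then, are a little off and sometimes report something else, mostly with a low value. They report only what shows in the picture. A call takes as long as a camera call. They do not tell look-alikes from the thing itself.
- models.look_for(camera, label): "bbox" ([left, top, right, bottom] in pixels, round what is visible of it).
- models.outline_of(camera, label): "mask" (480x640 bool, what is visible of it) and "bbox" ([left, top, right, bottom] in pixels, round what is visible of it).
- models.mark_of(camera, label): "centre" ([column, row] in pixels: a listed point, or the origin of a listed thing).
The state is a dict: "time_s": time; "joints": joint angles; "joint_vel": joint speeds; "joint_efforts": joint torques, N m; "tcp_pos": TCP position; "orientation": TCP orientation; "force": force on the tool from outside, world axes, zero at the start; "torque": the same for the moment, N m; "width": finger opening in m; "grasp_force": force on a finger pad.
Only numpy, scipy, OpenCV 4.12 (cv2) and the standard library are available. Lean on these libraries where they do the work, as an engineer would, in place of code of your own. Each camera call takes 0.05 s, during which the arm holds its last target. There are 200 camera calls.

## Working session

There is one attempt and no reset: what is moved stays moved. The work goes in short steps, Python scripts to look and compute and a tool call to move; the robot and the scene stay as the last step left them, time stands still between calls to the robot, and variables do not carry over. Pictures are saved under pics/ and viewed, at most 10 in all, crops included, and the job is handed in when it is done.

Besides the shell and the picture viewer there is one more tool, called after "Call:" by a JSON object that holds its "op" and its "data", one argument or row to a line. play_rows: Moves the arm, as the interface text tells. Its arguments: {"type":"object","properties":{"rows":{"type":"array"},"squeeze":{"type":"number"}},"required":["rows"]}

```bash
ls; mkdir -p pics
cat > h.py <<'E'
import numpy as np, cv2
from workcell import r, optics, models
def px2w(c,u,v,z=None):
    """pixel to world, by depth (median 5x5) or by plane z"""
    K=c
    p=np.array([(u-c['cx'])/c['fx'],-(v-c['cy'])/c['fy'],-1.0])
    T=c['world_from_camera']
    if z is None:
        w=c['range_z'][int(v)-2:int(v)+3,int(u)-2:int(u)+3]; w=w[w>0]
        d=np.median(w) if w.size else np.nan
        return T[:3,:3]@(p*d)+T[:3,3]
    dr=T[:3,:3]@p
    return T[:3,3]+dr*(z-T[2,3])/dr[2]
def cloud(c):
    v,u=np.mgrid[0:480,0:640]; d=c['range_z']
    p=np.stack([(u-c['cx'])/c['fx']*d,-(v-c['cy'])/c['fy']*d,-d],-1)
    T=c['world_from_camera']; w=p@T[:3,:3].T+T[:3,3]; w[d==0]=np.nan
    return w
E
python3 - <<'E'
from h import *
np.set_printoptions(precision=4,suppress=True)
o=r.get_obs(); print(o)
ims=[]
for n in ['side','top']:
    c=optics.camera(n); ims.append(c['img']); np.savez('/tmp/%s.npz'%n,**c)
    print(n,[k for k in c], c['fx'],c['world_from_camera'])
    for l in ['carousel','mark','branch_tip','hub','clip_zone','rack','insert','eye','grip']:
        try: print(l,[(np.round(m['centre']),round(m['confidence'],2),px2w(c,*m['centre'])) for m in models.mark_of(n,l)[:3]])
        except Exception as e: print(l,e)
    cv2.imwrite('pics/%s0.png'%n,c['img'])
E
```

```text
pics
{'time_s': 0.0, 'joints': array([-0.8759,  0.3594,  0.0111, -0.0004, -1.2241, -0.2881]), 'joint_vel': array([ 0.0004,  0.002 ,  0.0004, -0.0018,  0.0004,  0.0017]), 'joint_efforts': array([  0.0014, -58.2715,  29.3061,   6.9973,   0.0067,  -0.0002]), 'tcp_pos': array([ 0.2669, -0.6194,  0.1957]), 'orientation': array([-0.0002, -0.2019,  0.9794,  0.0008]), 'force': array([ 0.5414,  0.5452, -0.177 ]), 'torque': array([-0.0001,  0.0094,  0.0191]), 'grasp_force': 0.0, 'width': 0.08791174462511453}
side ['img', 'range_z', 'fx', 'fy', 'cx', 'cy', 'world_from_camera'] 601.5505781376014 [[-0.9438  0.1895 -0.2709  0.1547]
 [-0.3301 -0.5846  0.7411  0.9742]
 [-0.0179  0.7888  0.6143  0.9234]
 [ 0.      0.      0.      1.    ]]
carousel [(array([293., 300.]), 0.91, array([0.5513, 0.1126, 0.0255])), (array([279., 222.]), 0.59, array([0.6002, 0.0504, 0.1801])), (array([350., 221.]), 0.34, array([ 0.5188, -0.1901,  0.0328]))]
mark [(array([338., 296.]), 0.74, array([ 0.4745,  0.041 , -0.0031]))]
branch_tip [(array([275., 218.]), 0.73, array([0.6199, 0.0268, 0.1702]))]
hub [(array([284., 239.]
[... 1528 characters left out ...]
ray([0.6093, 0.0352, 0.1788]))]
rack [(array([408., 258.]), 0.71, array([ 0.5236, -0.2239,  0.032 ])), (array([260., 229.]), 0.47, array([0.5636, 0.096 , 0.18  ]))]
insert [(array([386., 216.]), 0.89, array([ 0.6297, -0.1822,  0.0053])), (array([406., 260.]), 0.84, array([ 0.5191, -0.2188,  0.0321])), (array([360., 174.]), 0.75, array([ 0.7204, -0.1211,  0.0428]))]
eye [(array([390., 205.]), 0.97, array([ 0.6288, -0.1763,  0.104 ])), (array([415., 253.]), 0.78, array([ 0.5207, -0.2181,  0.1252]))]
grip [(array([400., 203.]), 0.94, array([ 0.6245, -0.1911,  0.1382])), (array([423., 250.]), 0.54, array([ 0.5235, -0.2313,  0.143 ])), (array([170., 342.]), 0.17, array([0.3455, 0.3064, 0.0277]))]
```

View pics/top0.png

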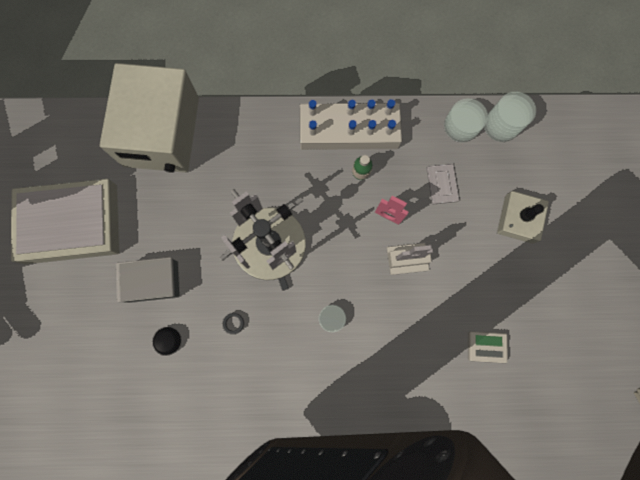

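View pics/side0.png

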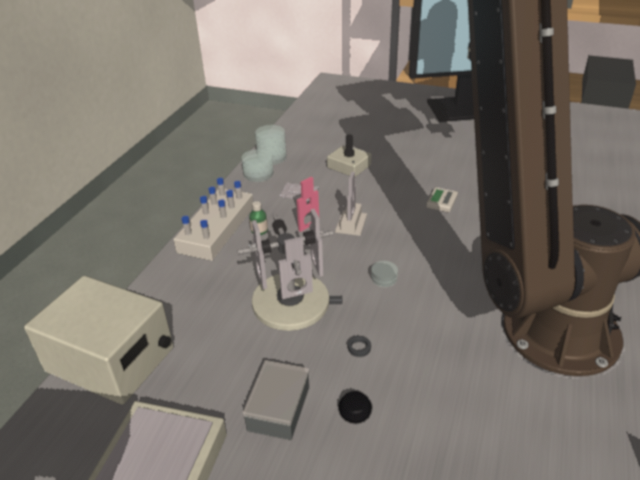

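Top: the tree's hub is at (262,232). The empty branch with its black sleeve points to about (300,200), and the mark bar is at (285,283). Candidates for the insert are the grey plate in the white rack at (410,252), the pink look-alike at (391,210), the flat blank at (443,183), and the plates on the tree at (243,205), (236,245) and (275,243). I choose the grey one in the rack. Next I'll measure and make one close crop.

```bash
cat > m.py <<'E'
from h import *
from scipy.optimize import least_squares
np.set_printoptions(precision=4,suppress=True)
def circ(P):
    f=lambda q:np.hypot(P[:,0]-q[0],P[:,1]-q[1])-q[2]
    return least_squares(f,[*P.mean(0)[:2],.05],loss='soft_l1',f_scale=.002).x
def tree(c,h0=(.56,.095)):
    W=cloud(c).reshape(-1,3); W=W[~np.isnan(W[:,0])]
    d=np.hypot(W[:,0]-h0[0],W[:,1]-h0[1])
    hub=W[(abs(W[:,2]-.182)<.004)&(d<.03)]
    foot=W[(abs(W[:,2]-.018)<.005)&(d<.1)]
    rect=cv2.minEnclosingCircle((foot[:,:2]*1e3).astype(np.float32))
    bar=W[(abs(W[:,2]-.014)<.006)&(d>.09)&(d<.12)]
    print('hub n',len(hub),np.median(hub,0),'encl',cv2.minEnclosingCircle((hub[:,:2]*1e3).astype(np.float32)))
    print('foot n',len(foot),np.median(foot[:,2]),rect,'bar',len(bar),bar.mean(0) if len(bar) else '')
    return W
E
python3 - <<'E'
from m import *
for n in ['side','top']:
    c=dict(np.load('/tmp/%s.npz'%n)); print(n); W=tree(c)
    # rod/sleeve/lug points near branch
    h=np.array([.562,.096]); 
    q=W[:,:2]-h; rr=np.hypot(*q.T); a=np.degrees(np.arctan2(q[:,1],q[:,0]))
    for lo in range(20,110,10):
        m=(rr*1e3>lo)&(rr*1e3<lo+10)&(abs(a+47)<25)&(W[:,2]>.155)&(W[:,2]<.19)
        if m.sum(): print(lo,m.sum(),np.median(a[m]),W[m,2].max())
    # insert tab top
    m=(abs(W[:,0]-.525)<.05)&(abs(W[:,1]+.22)<.06)&(W[:,2]>.125)&(W[:,2]<.16)
    P=W[m]; print('tab',m.sum(),P.mean(0),cv2.minAreaRect((P[:,:2]*1e3).astype(np.float32)),P[:,2].max())
    m=(abs(W[:,0]-.525)<.06)&(abs(W[:,1]+.22)<.08)&(W[:,2]>.029)&(W[:,2]<.04)
    P=W[m]; print('rack',m.sum(),cv2.minAreaRect((P[:,:2]*1e3).astype(np.float32)),np.median(P[:,2]))
t=cv2.imread('pics/top0.png'); s=cv2.imread('pics/side0.png')
a=cv2.resize(t[180:300,210:310],(480,576),interpolation=3)
b=cv2.resize(t[225:285,380:440],(300,300),interpolation=3); e=cv2.resize(s[160:240,320:380],(300,276),interpolation=3)
o=np.zeros((576,780,3),np.uint8);o[:,:480]=a;o[:300,480:]=b;o[300:,480:]=e
cv2.imwrite('pics/crop1.png',o)
E
```

```text
side
hub n 110 [0.5677 0.0954 0.1804] encl ((566.0642700195312, 98.08172607421875), 18.66850471496582)
foot n 2337 0.016363035517466762 ((555.0279541015625, 93.92184448242188), 94.48973083496094) bar 58 [0.482  0.07   0.0116]
20 5 -44.08658093260073 0.1770161778176037
30 11 -49.77101865296327 0.17467576910330973
40 84 -46.30796989964939 0.1837980515722033
50 51 -46.053843881440976 0.18423207418287368
60 31 -45.250682847924345 0.1832951863779908
70 11 -50.387655563242134 0.1808772304207461
80 5 -48.52515937690135 0.17853986566201707
90 12 -50.22958274691172 0.1757104848498241
100 1 -49.85492671212196 0.16993116921923435
tab 66 [ 0.5251 -0.2214  0.1381] ((525.8087158203125, -223.59756469726562), (8.932050704956055, 41.23066329956055), 8.772955894470215) 0.14683709644238518
rack 199 ((525.772705078125, -221.85763549804688), (36.19871139526367, 97.85939025878906), 5.973229885101318) 0.03225492328184354
top
hub n 232 [0.5669 0.0952 0.1803] encl ((566.2371215820312, 94.8387222290039), 17.48354721069336)
foot n 2262 0.01655073555694786 ((557.0652465820312, 88.99726104736328), 94.3397216796875) bar 56 [0.4803 0.0622 0.0126]
20 30 -48.42974013173043 0.18098388977377844
30 24 -50.32750423345861 0.1775895336915353
40 37 -50.95080688700134 0.1829758106421292
50 74 -53.18773927666318 0.18465788661231342
60 67 -52.602701640356166 0.18458752173262916
70 27 -51.79045309097398 0.18273485446751037
80 24 -51.72949196167288 0.18003050673762355
90 23 -51.725868001654845 0.1753924699696895
100 9 -52.39960550969985 0.17547283398753188
tab 95 [ 0.5262 -0.2268  0.1416] ((527.0870361328125, -228.17095947265625), (8.522407531738281, 34.8680305480957), 5.110756874084473) 0.14786760747152838
rack 319 ((527.3611450195312, -228.33428955078125), (35.580543518066406, 90.40956115722656), 5.646516799926758) 0.03269284197363609
```

View pics/crop1.png

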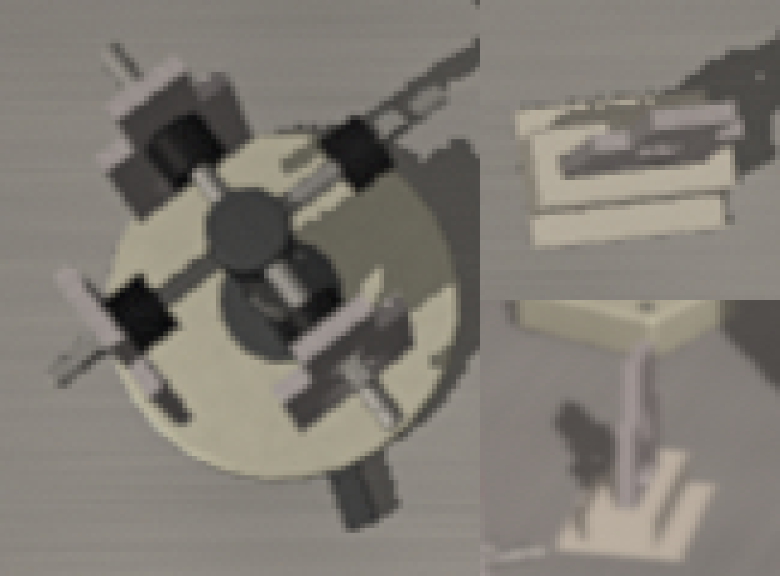

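The crop shows the empty branch pointing up-right, with its black sleeve at (357,150) and the catch and rod tip at (390-440,115). The mark bar is at (362,490). The grey plate stands in the rack's slot (right panels). Hub is about (0.566, 0.096), branch bearing about -53°, mark about -160°. I'll write a row planner and move.

```bash
cat >> h.py <<'E'
from scipy.spatial.transform import Rotation as R
def Rdown(psi):
    a=np.radians(psi); x=np.array([np.cos(a),np.sin(a),0]); z=np.array([0,0,-1.]); return np.stack([x,np.cross(z,x),z],1)
def pose():
    o=r.get_obs(); q=o['orientation']; return o['tcp_pos'],R.from_quat([q[1],q[2],q[3],q[0]]).as_matrix(),o
def rows(p0,R0,path,nd=1):
    """path: list of (pos, psi, opening) commanded poses, one per row"""
    out=[]
    for p,psi,w in path:
        R1=Rdown(psi) if np.isscalar(psi) else psi
        t=np.round(R.from_matrix(R0.T@R1).as_rotvec(degrees=True),nd)
        d=np.round(R0.T@(np.array(p)-p0)*1e3,nd)
        out.append([float(x) for x in [*t,*d,w]])
        p0=p0+R0@(d/1e3); R0=R0@R.from_rotvec(np.radians(t)).as_matrix()
    for i in range(0,len(out),5): print([[*out[i:i+5]]])
def line(p0,psi0,p1,psi1,n,w):
    return [(np.array(p0)+(np.array(p1)-p0)*k/n, psi0+(psi1-psi0)*k/n, w) for k in range(1,n+1)]
def psi_of(Rm): return np.degrees(np.arctan2(Rm[1,0],Rm[0,0]))
E
python3 - <<'E'
from h import *
p,Rm,o=pose(); print(p,psi_of(Rm))
rows(p,Rm,line(p,psi_of(Rm),[.621,.022,.300],-53,15,88*0+87.0))
E
```

```text
[ 0.26705686 -0.61990077  0.19668094] -156.6925356918608
[[[-0.0, 0.0, -6.9, -38.6, 30.0, -6.9, 87.0], [-0.0, 0.0, -6.9, -41.9, 25.1, -6.9, 87.0], [-0.0, 0.0, -6.9, -44.7, 19.9, -6.9, 87.0], [-0.0, 0.0, -7.0, -46.7, 14.4, -6.9, 87.0], [-0.0, -0.0, -6.9, -48.1, 8.5, -6.8, 87.0]]]
[[[-0.0, -0.0, -6.9, -48.8, 2.8, -6.9, 87.0], [-0.0, -0.0, -6.9, -48.7, -3.1, -6.9, 87.0], [-0.0, -0.0, -6.9, -48.1, -9.0, -6.9, 87.0], [-0.0, -0.0, -6.9, -46.6, -14.7, -6.9, 87.0], [-0.0, -0.0, -6.9, -44.5, -20.1, -6.9, 87.0]]]
[[[-0.0, -0.0, -6.9, -41.7, -25.4, -6.9, 87.0], [-0.0, -0.0, -7.0, -38.4, -30.2, -6.9, 87.0], [-0.0, -0.0, -6.9, -34.5, -34.7, -6.8, 87.0], [-0.0, -0.0, -6.9, -30.0, -38.5, -6.9, 87.0], [-0.0, -0.0, -6.9, -25.2, -41.9, -6.9, 87.0]]]
```

Call:
{"op": "play_rows", "data": {
  "rows": [
    [[0,0,-7,-39,30,-7,30],[0,0,-7,-42,25,-7,30],[0,0,-7,-45,20,-7,30],[0,0,-7,-47,14,-7,30],[0,0,-7,-48,8,-7,30]]
  ]
}}

```text
time_s: 1.5
tcp_pos: [0.3865, -0.404, 0.2322]
orientation: [0.0, -0.489, 0.872, -0.0]
force: [1.2, -0.1, -0.9]
width: 0.0534
grasp_force: 0.0
```

Call:
{"op": "play_rows", "data": {
  "rows": [
    [[0,0,-7,-49,3,-7,30],[0,0,-7,-49,-3,-7,30],[0,0,-7,-48,-9,-7,30],[0,0,-7,-47,-15,-7,30],[0,0,-7,-44,-20,-7,30]]
  ]
}}

```text
time_s: 2.0
tcp_pos: [0.5024, -0.1881, 0.2675]
orientation: [-0.0, 0.729, -0.684, 0.0]
force: [1.5, -0.7, 0.2]
width: 0.03
grasp_force: 0.0
```

Call:
{"op": "play_rows", "data": {
  "rows": [
    [[0,0,-7,-42,-25,-7,30],[0,0,-7,-38,-30,-7,30],[0,0,-7,-34,-35,-7,30],[0,0,-7,-30,-38,-7,30],[0,0,-7,-25,-42,-7,30]]
  ]
}}

```text
time_s: 2.5
tcp_pos: [0.616, 0.027, 0.3024]
orientation: [-0.0, 0.901, -0.434, 0.0]
force: [1.4, -0.8, -0.0]
width: 0.03
grasp_force: 0.0
```

Call:
{"op": "play_rows", "data": {
  "rows": [
    [[0,0,0,0,0,0,30],[0,0,0,0,0,0,30]]
  ]
}}

```text
time_s: 2.7
tcp_pos: [0.6157, 0.0263, 0.3011]
orientation: [0.0, 0.9, -0.435, -0.0]
force: [0.0, -0.9, -0.4]
width: 0.0299
grasp_force: 0.0
```

Run:
```python
from m import *
p,Rm,o=pose(); print(p,psi_of(Rm),o['joints'],o['force'],o['time_s'],o['width'])
c=optics.camera('wrist'); cv2.imwrite('pics/w1.png',c['img']); np.savez('/tmp/w1.npz',**c); print(c['world_from_camera'])
W=tree(c,(.566,.096))
for l in ['branch_tip','clip_zone','hub','mark']:
    print(l,[(np.round(m['centre']),round(m['confidence'],2),px2w(c,*m['centre'])) for m in models.mark_of('wrist',l)[:2]])
```

```text
[0.6157 0.0263 0.3011] -51.60356383592242 [ 0.3592  0.216   0.0483 -0.0001 -1.404   0.311 ] [ 0.0284 -0.9345 -0.4156] 2.7 0.02992208443125236
[[-0.7835  0.5922  0.1883  0.6662]
 [-0.6214 -0.7472 -0.2356 -0.0391]
 [ 0.0011 -0.3016  0.9534  0.4893]
 [ 0.      0.      0.      1.    ]]
hub n 1035 [0.5667 0.0921 0.1822] encl ((565.9102783203125, 93.38774108886719), 17.96584701538086)
foot n 7646 0.018412942386203612 ((558.9985961914062, 91.26800537109375), 91.43367004394531) bar 86 [0.4657 0.0552 0.0137]
branch_tip [(array([315., 208.]), 0.64, array([0.6248, 0.0156, 0.1748]))]
clip_zone [(array([312., 241.]), 0.76, array([0.61  , 0.0396, 0.1804]))]
hub [(array([314., 316.]), 0.73, array([0.5639, 0.0955, 0.1829]))]
mark [(array([382., 274.]), 0.84, array([0.5321, 0.0292, 0.1587]))]
```

View pics/w1.png

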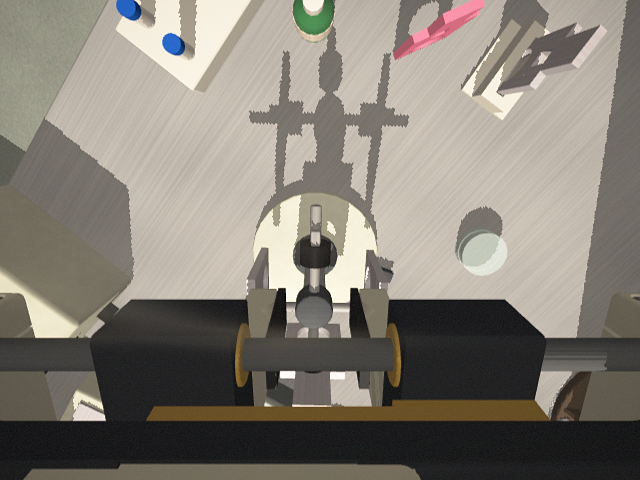

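The wrist view shows the empty branch from the hub (314,308) up to its tip at (316,205). The fingers are well lined up above the branch, and the mark bar is at (385,268). Now I'll fit the rod line.

Run:
```python
from m import *
c=dict(np.load('/tmp/w1.npz')); W=cloud(c).reshape(-1,3); W=W[~np.isnan(W[:,0])]
h=np.array([.566,.094]); q=W[:,:2]-h; u=np.array([np.cos(np.radians(-52)),np.sin(np.radians(-52))]); v=np.array([-u[1],u[0]])
s=q@u*1e3; t=q@v*1e3
for lo in range(20,112,6):
    m=(s>lo)&(s<lo+6)&(abs(t)<20)&(W[:,2]>.160)&(W[:,2]<.19)
    if m.sum(): print(lo,m.sum(),t[m].min().round(1),t[m].max().round(1),np.median(t[m]).round(1),np.percentile(W[m,2],90))
# bar
m=(abs(W[:,2]-.014)<.004)&(np.hypot(*q.T)>.088)&(np.hypot(*q.T)<.125)&(q[:,0]<0)
P=W[m];a=np.degrees(np.arctan2(*(q[m][:,::-1].T)));print(m.sum(),a.min(),np.median(a),a.max())
p,Rm,o=pose()
hub=np.array([.566,.0942]);a=np.radians(-52.5)
rows(p,Rm,line(p,psi_of(Rm),[*(hub+.092*np.array([np.cos(a),np.sin(a)])),.163],-52.5,5,24))
```

```text
20 63 -5.7 3.7 -1.0 0.1755687271765534
26 66 -5.7 3.7 -1.0 0.17557379259005146
32 67 -5.6 3.7 -1.0 0.17548754839100206
38 36 -5.6 3.7 -1.0 0.17581599625924443
44 151 -14.7 11.9 -1.9 0.18436290567332164
50 188 -14.6 11.9 -1.4 0.1844214384295368
56 201 -15.5 11.8 -1.0 0.18448721787684857
62 268 -15.4 12.0 -1.8 0.18355690150812262
68 75 -6.2 2.8 -1.8 0.1817906246071473
74 87 -6.2 2.8 -1.7 0.18191405330160987
80 75 -7.0 2.9 -1.7 0.17567665079814826
86 83 -7.0 2.9 -1.6 0.17528109206301917
92 72 -6.9 2.9 -2.5 0.17569753277351685
98 38 -6.8 1.9 -2.4 0.17566117301104098
80 -164.01175490353688 -158.563696111876 -156.11174983898022
[[[-0.0, -0.0, 0.1, 1.3, -0.7, 27.8, 24.0], [-0.0, -0.0, 0.2, 1.3, -0.8, 27.8, 24.0], [-0.0, -0.0, 0.1, 1.3, -0.7, 27.8, 24.0], [-0.0, -0.0, 0.2, 1.2, -0.8, 27.8, 24.0], [-0.0, -0.0, 0.1, 1.3, -0.7, 27.8, 24.0]]]
```

Call:
{"op": "play_rows", "data": {
  "rows": [
    [[0,0,0.3,1,-0.4,28,24],[0,0,0.3,1,-0.4,28,24],[0,0,0.3,1,-0.4,28,24],[0,0,0.2,1,-0.4,28,24],[0,0,0.2,1,-0.4,26,24]]
  ]
}}

```text
time_s: 3.45
tcp_pos: [0.6197, 0.0213, 0.1628]
orientation: [-0.0, 0.895, -0.447, 0.0]
force: [0.1, 0.6, 0.6]
width: 0.0241
grasp_force: 0.0
```

Call:
{"op": "play_rows", "data": {
  "rows": [
    [[0,0,0,0,0,0,12],[0,0,0,0,0,0,12],[0,0,0,0,0,0,12]]
  ],
  "squeeze": 3
}}

```text
time_s: 3.75
tcp_pos: [0.6211, 0.0221, 0.1657]
orientation: [-0.001, 0.895, -0.446, 0.001]
force: [1.4, -0.4, -0.5]
width: 0.0126
grasp_force: 0.0
```

```bash
cat > arc.py <<'E'
from h import *
import sys
hub=np.array([.5657,.0938])
def arc(a1,n,w=12,rad=.092,z=None):
    p,Rm,o=pose(); a0=psi_of(Rm); print(p,a0,o['force'],o['width'],o['grasp_force'],o['time_s'],np.hypot(*(p[:2]-hub)),np.degrees(np.arctan2(*(p[:2]-hub)[::-1])))
    z=p[2] if z is None else z
    rows(p,Rm,[(np.array([*(hub+rad*np.array([np.cos(np.radians(a)),np.sin(np.radians(a))])),z]),a,w) for a in a0+(a1-a0)*np.arange(1,n+1)/n])
E
python3 -c "
from arc import *
arc(-159,15)"
```

```text
[0.62112013 0.02212591 0.16569149] -53.00668534708584 [ 1.3871101  -0.40208008 -0.52768771] 0.012584274991476999 0.0 3.75 0.09060114006156664 -52.28794181423973
[[[-0.1, -0.1, 7.1, 0.7, 12.5, -0.0, 12.0], [-0.0, 0.0, 7.0, -0.7, 11.3, -0.0, 12.0], [-0.0, 0.0, 7.1, -0.7, 11.3, -0.0, 12.0], [-0.0, 0.0, 7.1, -0.7, 11.3, -0.1, 12.0], [-0.0, 0.0, 7.0, -0.7, 11.3, 0.0, 12.0]]]
[[[-0.0, 0.1, 7.1, -0.7, 11.3, 0.0, 12.0], [-0.0, -0.0, 7.1, -0.7, 11.4, 0.0, 12.0], [-0.0, -0.0, 7.0, -0.7, 11.3, 0.0, 12.0], [-0.0, -0.0, 7.1, -0.7, 11.3, 0.0, 12.0], [-0.0, -0.0, 7.1, -0.7, 11.3, 0.0, 12.0]]]
[[[-0.0, -0.0, 7.0, -0.7, 11.3, 0.0, 12.0], [-0.0, -0.0, 7.1, -0.7, 11.3, -0.0, 12.0], [-0.0, -0.0, 7.1, -0.7, 11.4, -0.0, 12.0], [-0.1, -0.0, 7.0, -0.7, 11.3, -0.0, 12.0], [0.0, -0.0, 7.1, -0.7, 11.3, -0.0, 12.0]]]
```

Call:
{"op": "play_rows", "data": {
  "rows": [
    [[0,0,5,0.3,8,0,12],[0,0,5,-0.3,8,0,12],[0,0,5,-0.4,8,0,12],[0,0,5,-0.3,8,0,12],[0,0,5,-0.4,8,0,12]]
  ]
}}

```text
time_s: 4.25
tcp_pos: [0.585, 0.0053, 0.1657]
orientation: [-0.001, 0.776, -0.631, 0.001]
force: [0.4, 0.2, 0.3]
width: 0.0121
grasp_force: 0.0
```

```bash
python3 -c "
from arc import *
arc(-159,15)"
```

```text
[0.5849671  0.00531446 0.16566648] -78.20056810635936 [0.4166381  0.23578639 0.26873457] 0.012119957778150076 0.0 4.25 0.09055888828722415 -77.71599141909878
[[[-0.2, 0.0, 5.4, 1.0, 9.4, -0.0, 12.0], [0.0, 0.0, 5.4, -0.4, 8.6, -0.0, 12.0], [0.0, 0.0, 5.4, -0.4, 8.7, -0.0, 12.0], [0.0, 0.0, 5.3, -0.4, 8.6, -0.0, 12.0], [0.0, 0.0, 5.4, -0.4, 8.6, -0.0, 12.0]]]
[[[0.0, 0.0, 5.4, -0.4, 8.7, -0.0, 12.0], [0.0, -0.0, 5.4, -0.4, 8.6, -0.0, 12.0], [0.0, -0.0, 5.4, -0.4, 8.6, 0.0, 12.0], [0.0, -0.0, 5.4, -0.4, 8.7, 0.0, 12.0], [0.0, -0.0, 5.4, -0.4, 8.6, 0.0, 12.0]]]
[[[0.0, -0.0, 5.4, -0.4, 8.7, 0.0, 12.0], [0.0, -0.0, 5.3, -0.4, 8.6, 0.0, 12.0], [0.0, -0.0, 5.4, -0.4, 8.6, 0.0, 12.0], [0.0, -0.0, 5.4, -0.4, 8.7, 0.0, 12.0], [0.0, -0.0, 5.4, -0.4, 8.6, 0.0, 12.0]]]
```

```bash
cat > br.py <<'E'
from m import *
def branch(c,guess,h=(.5657,.0938),lo=20,hi=42):
    W=cloud(c).reshape(-1,3); W=W[~np.isnan(W[:,0])]
    g=np.radians(guess);u=np.array([np.cos(g),np.sin(g)]);v=np.array([-u[1],u[0]])
    q=W[:,:2]-h; s=q@u*1e3;t=q@v*1e3
    for lo in range(20,112,8):
        m=(s>lo)&(s<lo+8)&(abs(t)<20)&(W[:,2]>.160)&(W[:,2]<.19)
        if m.sum(): print(lo,m.sum(),t[m].min().round(1),t[m].max().round(1),W[m,2].max().round(4))
E
python3 -c "
from br import *
c=optics.camera('wrist'); branch(c,-78); cv2.imwrite('pics/w2.png',c['img'])
"
```

```text
20 194 3.8 15.5 0.1762
28 21 7.8 9.1 0.1738
```

View pics/w2.png

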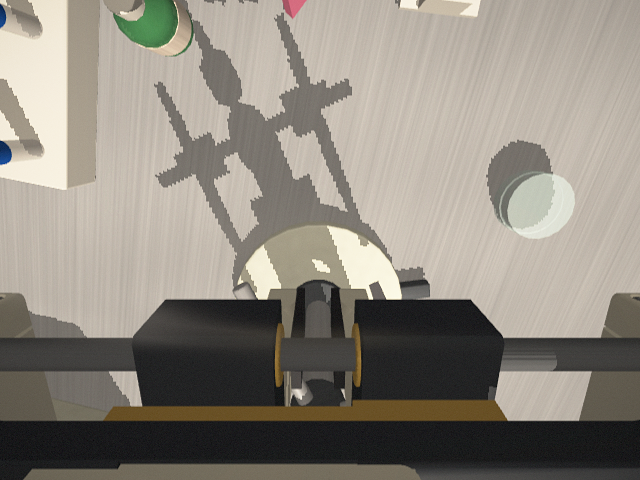

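The wrist view shows the sleeve at (318,290) between the fingers, in line with the hub at (320,392). The branch is following, so I'll continue the arc.

Call:
{"op": "play_rows", "data": {
  "rows": [
    [[0,0,5,0.5,8.3,0,12],[0,0,5,-0.3,8,0,12],[0,0,5,-0.4,8,0,12],[0,0,5,-0.3,8,0,12],[0,0,5,-0.4,8,0,12]]
  ]
}}

```text
time_s: 4.8
tcp_pos: [0.5451, 0.005, 0.1653]
orientation: [0.001, -0.622, 0.783, -0.001]
force: [0.1, 0.2, 0.4]
width: 0.012
grasp_force: 0.0
```

Call:
{"op": "play_rows", "data": {
  "rows": [
    [[0,0,5,-0.3,8,0,12],[0,0,5,-0.3,8,0,12],[0,0,5,-0.4,8,0,12],[0,0,5,-0.3,8,0,12],[0,0,5,-0.4,8,0,12]]
  ]
}}

```text
time_s: 5.3
tcp_pos: [0.5093, 0.0222, 0.1652]
orientation: [0.001, -0.438, 0.899, -0.0]
force: [0.2, -0.7, 0.3]
width: 0.0121
grasp_force: 0.0
```

```bash
python3 -c "
from arc import *
arc(-159,5)"
```

```text
[0.50929378 0.02223645 0.16524935] -128.084910768702 [ 0.24737245 -0.74727543  0.30316601] 0.012103672008818912 0.0 5.3 0.09112081551624344 -128.24509630625556
[[[-0.1, 0.1, 6.2, 0.3, 9.7, -0.0, 12.0], [0.0, 0.0, 6.2, -0.5, 9.9, -0.0, 12.0], [0.0, 0.0, 6.1, -0.5, 9.9, -0.0, 12.0], [0.0, 0.0, 6.2, -0.6, 9.9, -0.0, 12.0], [0.0, 0.0, 6.2, -0.5, 9.9, 0.0, 12.0]]]
```

Call:
{"op": "play_rows", "data": {
  "rows": [
    [[0,0,6,0.3,9.7,0,12],[0,0,6,-0.5,9.6,0,12],[0,0,6,-0.5,9.6,0,12],[0,0,6,-0.5,9.6,0,12],[0,0,6,-0.5,9.6,0,12]]
  ]
}}

```text
time_s: 5.8
tcp_pos: [0.4801, 0.0599, 0.1653]
orientation: [0.001, -0.19, 0.982, 0.0]
force: [0.2, 0.4, -0.4]
width: 0.0118
grasp_force: 0.0
```

Call:
{"op": "play_rows", "data": {
  "rows": [
    [[0,0,0,0,0,0,24],[0,0,0,0,0,0,24],[0,0,0,0,0,-45,24],[0,0,0,0,0,-45,24],[0,0,0,0,0,-45,24]]
  ]
}}

```text
time_s: 6.3
tcp_pos: [0.4795, 0.0587, 0.3008]
orientation: [0.0, -0.192, 0.981, -0.0]
force: [1.6, 0.7, 0.2]
width: 0.0239
grasp_force: 0.0
```

Call:
{"op": "play_rows", "data": {
  "rows": [
    [[0,0,0,0,0,0,24],[0,0,0,0,0,0,24]]
  ]
}}

```text
time_s: 6.5
tcp_pos: [0.4801, 0.0592, 0.3001]
orientation: [0.001, -0.192, 0.981, 0.001]
force: [-0.1, 0.9, -0.8]
width: 0.0238
grasp_force: 0.0
```

```bash
python3 -c "
from br import *
p,Rm,o=pose(); print(p,psi_of(Rm),o['force'],o['time_s'])
c=optics.camera('wrist'); np.savez('/tmp/w3.npz',**c); branch(c,-159); cv2.imwrite('pics/w3.png',c['img']); W=tree(c,(.5657,.0938))
q=W[:,:2]-[.5657,.0938]; g=np.radians(-159);u=np.array([np.cos(g),np.sin(g)]);v=np.array([-u[1],u[0]])
s=q@u*1e3;t=q@v*1e3
for lo in range(86,122,6):
    m=(s>lo)&(s<lo+6)&(abs(t)<25)&(abs(W[:,2]-.014)<.0035); 
    if m.sum(): print('bar',lo,m.sum(),t[m].min(),t[m].max())
"
```

```text
[0.4801 0.0592 0.3001] -157.87068342129155 [-0.1381  0.9391 -0.7588] 6.5
20 82 1.5 12.9 0.1763
28 59 3.6 18.2 0.1816
36 33 -1.8 17.2 0.1849
44 5 -0.8 -0.7 0.1754
60 235 -14.0 20.0 0.1897
68 270 -13.3 19.3 0.1892
76 26 17.9 19.8 0.1816
84 2 19.8 19.8 0.1711
hub n 1020 [0.5642 0.0928 0.182 ] encl ((565.3875732421875, 93.46212005615234), 17.985342025756836)
foot n 5790 0.01816605948653921 ((558.9418334960938, 86.48786926269531), 91.5112533569336) bar 232 [0.4696 0.0597 0.0141]
bar 86 64 -10.208214465676576 5.5546693008629795
bar 92 49 -9.983589018329685 5.57741841558733
bar 98 59 -9.860842248204289 4.474051730456234
bar 104 60 -10.869226980064367 4.594623043655925
bar 110 36 -10.833741676646804 4.642328086758443
```

View pics/w3.png

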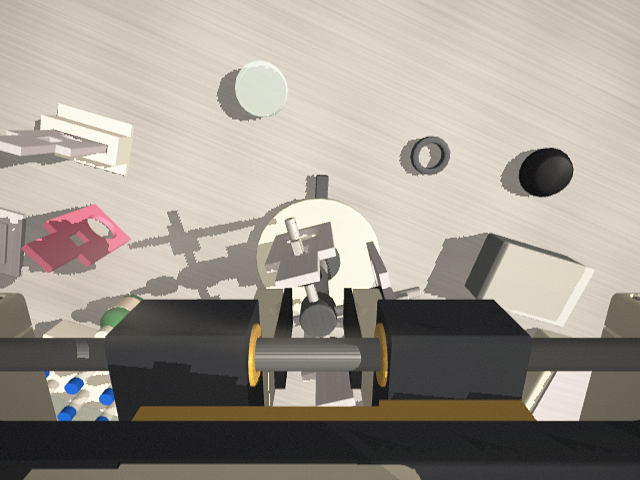

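The tree did not turn. The fingers only overlapped the rod by 4 mm and slipped over it, so a loaded branch (tip at 291,225) now stands near the mark bar (321,187). I'll go back to the empty branch and cage it deeper, with the TCP at about z = 0.150.

Run:
```python
from h import *
p,Rm,o=pose(); hub=np.array([.5655,.0936]);a=np.radians(-55)
rows(p,Rm,line(p,psi_of(Rm),[*(hub+.085*np.array([np.cos(a),np.sin(a)])),.300],-53,15,24))
```

```text
[[[0.0, 0.0, -7.0, -7.5, -5.5, -0.1, 24.0], [0.0, 0.0, -7.0, -6.7, -6.4, -0.1, 24.0], [0.0, 0.0, -7.0, -5.9, -7.2, -0.0, 24.0], [0.0, 0.0, -7.0, -4.9, -7.9, -0.1, 24.0], [0.0, 0.0, -7.0, -4.0, -8.4, -0.1, 24.0]]]
[[[0.0, 0.0, -7.0, -2.9, -8.8, -0.1, 24.0], [-0.0, 0.0, -7.0, -1.9, -9.1, -0.1, 24.0], [-0.0, 0.0, -6.9, -0.7, -9.2, -0.1, 24.0], [-0.0, 0.0, -7.0, 0.5, -9.3, -0.0, 24.0], [-0.0, 0.0, -7.0, 1.5, -9.2, -0.1, 24.0]]]
[[[-0.0, 0.0, -7.0, 2.6, -8.9, -0.1, 24.0], [-0.0, 0.0, -7.0, 3.8, -8.5, -0.1, 24.0], [-0.0, 0.0, -7.0, 4.7, -8.0, -0.1, 24.0], [-0.0, 0.0, -7.0, 5.6, -7.4, -0.1, 24.0], [-0.0, 0.0, -7.0, 6.5, -6.6, -0.0, 24.0]]]
```

Call:
{"op": "play_rows", "data": {
  "rows": [
    [[0,0,-7,-7.5,-5.5,0,24],[0,0,-7,-6.7,-6.4,0,24],[0,0,-7,-6,-7,0,24],[0,0,-7,-5,-8,0,24],[0,0,-7,-4,-8.4,0,24]]
  ]
}}

```text
time_s: 7.05
tcp_pos: [0.5243, 0.0471, 0.2971]
orientation: [-0.001, -0.48, 0.877, 0.0]
force: [0.5, -0.1, -0.8]
width: 0.0241
grasp_force: 0.0
```

Call:
{"op": "play_rows", "data": {
  "rows": [
    [[0,0,-7,-3,-8.8,0,24],[0,0,-7,-2,-9,0,24],[0,0,-7,-0.7,-9.2,0,24],[0,0,-7,0.5,-9.3,0,24],[0,0,-7,1.5,-9.2,0,24]]
  ]
}}

```text
time_s: 7.55
tcp_pos: [0.5692, 0.0357, 0.297]
orientation: [0.001, 0.722, -0.692, -0.001]
force: [0.1, -0.3, -0.4]
width: 0.0238
grasp_force: 0.0
```

Call:
{"op": "play_rows", "data": {
  "rows": [
    [[0,0,-7,2.6,-9,0,24],[0,0,-7,3.8,-8.5,0,24],[0,0,-7,4.7,-8,0,24],[0,0,-7,5.6,-7.4,0,24],[0,0,-7,6.5,-6.6,0,24]]
  ]
}}

```text
time_s: 8.05
tcp_pos: [0.6143, 0.0241, 0.2969]
orientation: [0.001, 0.896, -0.443, -0.001]
force: [-0.7, 0.3, -0.1]
width: 0.0239
grasp_force: 0.0
```

Call:
{"op": "play_rows", "data": {
  "rows": [
    [[0,0,0,0,0,0,24],[0,0,0,0,0,0,24]]
  ]
}}

```text
time_s: 8.25
tcp_pos: [0.6139, 0.0243, 0.2973]
orientation: [0.001, 0.894, -0.448, -0.001]
force: [0.2, 0.3, -0.1]
width: 0.0242
grasp_force: 0.0
```

```bash
python3 -c "
from br import *
p,Rm,o=pose(); print(p,psi_of(Rm),o['force'],o['time_s'])
c=optics.camera('wrist'); np.savez('/tmp/w4.npz',**c); branch(c,-53); W=tree(c,(.5657,.0938))
"
```

```text
[0.6139 0.0243 0.2973] -53.18030264245424 [ 0.167   0.3051 -0.0866] 8.25
20 87 -5.1 4.2 0.1762
28 85 -5.1 4.2 0.1768
36 62 -5.1 4.0 0.1762
44 217 -13.3 13.0 0.1856
52 250 -13.2 13.8 0.1857
60 348 -13.4 13.8 0.1862
68 97 -4.3 4.7 0.1833
76 116 -4.4 4.6 0.1831
84 100 -4.4 4.4 0.1764
92 109 -4.4 4.4 0.1767
100 2 -1.8 -1.0 0.1738
hub n 1052 [0.5666 0.0922 0.1823] encl ((565.9448852539062, 93.27635955810547), 17.900331497192383)
foot n 7589 0.018398565302738423 ((559.31640625, 89.396484375), 91.79661560058594) bar 110 [0.4663 0.0563 0.0139]
```

Call:
{"op": "play_rows", "data": {
  "rows": [
    [[0,0,0,4,-1.7,30,24],[0,0,0,3.5,-1.6,30,24],[0,0,0,0,0,30,24],[0,0,0,0,0,30,24],[0,0,0,0,0,15,24]]
  ]
}}

```text
time_s: 8.8
tcp_pos: [0.6195, 0.0204, 0.1608]
orientation: [0.001, 0.894, -0.447, -0.002]
force: [0.7, -0.2, -0.0]
width: 0.0241
grasp_force: 0.0
```

Call:
{"op": "play_rows", "data": {
  "rows": [
    [[0,0,0,0,0,8,24],[0,0,0,0,0,7,24],[0,0,0,0,0,0,8],[0,0,0,0,0,0,8],[0,0,0,0,0,0,8]]
  ],
  "squeeze": 3
}}

```text
time_s: 9.3
tcp_pos: [0.6222, 0.0207, 0.1497]
orientation: [-0.001, 0.895, -0.446, 0.001]
force: [0.0, -0.6, 0.4]
width: 0.0094
grasp_force: 0.0
```

Call:
{"op": "play_rows", "data": {
  "rows": [
    [[0,0,0,0,0,0,6],[0,0,0,0,0,0,6],[0,0,0,0,0,0,6]]
  ]
}}

```text
time_s: 9.6
tcp_pos: [0.6217, 0.0206, 0.1489]
orientation: [-0.0, 0.895, -0.446, 0.0]
force: [1.4, 0.0, 0.1]
width: 0.006
grasp_force: 0.0
```

```bash
python3 -c "
from br import *
p,Rm,o=pose(); print(p,psi_of(Rm),o['force'],o['time_s'],o['width'],o['grasp_force'])
c=optics.camera('side'); s=c['img'][190:310,230:350]; cv2.imwrite('pics/s2.png',cv2.resize(s,(600,600),interpolation=3))
"
```

```text
[0.6217 0.0206 0.1489] -52.997121794070445 [1.3885 0.0314 0.0902] 9.6 0.005991662757675698 0.0
```

View pics/s2.png

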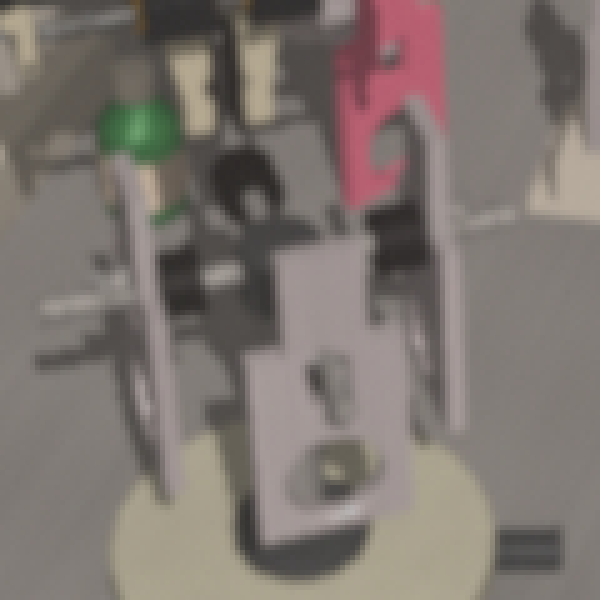

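```bash
python3 -c "
from br import *
c=optics.camera('side'); W=cloud(c)
for v in range(196,222,2): print(v,[tuple(np.round(W[v,u]*1e3).tolist()) for u in (266,269,272,277,281,284)])
"
```

```text
196 [(615.0, 67.0, 253.0), (610.0, 65.0, 253.0), (605.0, 61.0, 251.0), (612.0, 23.0, 226.0), (603.0, 22.0, 227.0), (599.0, 17.0, 224.0)]
198 [(616.0, 67.0, 248.0), (624.0, 36.0, 227.0), (622.0, 26.0, 220.0), (611.0, 25.0, 222.0), (602.0, 25.0, 224.0), (598.0, 20.0, 221.0)]
200 [(629.0, 42.0, 224.0), (623.0, 39.0, 223.0), (619.0, 34.0, 221.0), (610.0, 28.0, 219.0), (603.0, 24.0, 218.0), (598.0, 21.0, 217.0)]
202 [(630.0, 41.0, 218.0), (623.0, 40.0, 219.0), (620.0, 34.0, 216.0), (612.0, 26.0, 212.0), (603.0, 25.0, 213.0), (599.0, 19.0, 210.0)]
204 [(629.0, 44.0, 215.0), (624.0, 39.0, 213.0), (620.0, 34.0, 211.0), (611.0, 29.0, 210.0), (604.0, 24.0, 207.0), (598.0, 22.0, 207.0)]
206 [(631.0, 40.0, 207.0), (625.0, 38.0, 207.0), (622.0, 31.0, 204.0), (611.0, 30.0, 205.0), (603.0, 26.0, 204.0), (600.0, 18.0, 200.0)]
208 [(631.0, 41.0, 203.0), (626.0, 38.0, 202.0), (620.0, 36.0, 202.0), (611.0, 30.0, 199.0), (606.0, 21.0, 195.0), (600.0, 18.0, 194.0)]
210 [(635.0, 35.0, 193.0), (624.0, 43.0, 201.0), (620.0, 35.0, 196.0), (613.0, 27.0, 192.0), (604.0, 27.0, 194.0), (600.0, 19.0, 189.0)]
212 [(635.0, 35.0, 188.0), (625.0, 41.0, 194.0), (620.0, 37.0, 192.0), (612.0, 29.0, 188.0), (604.0, 26.0, 189.0), (600.0, 21.0, 186.0)]
214 [(753.0, -195.0, 1.0), (627.0, 39.0, 187.0), (620.0, 39.0, 188.0), (613.0, 28.0, 182.0), (606.0, 23.0, 180.0), (601.0, 19.0, 179.0)]
216 [(721.0, -131.0, 45.0), (626.0, 41.0, 184.0), (620.0, 38.0, 182.0), (722.0, -195.0, 1.0), (716.0, -207.0, -6.0), (704.0, -201.0, 1.0)]
218 [(718.0, -125.0, 44.0), (739.0, -182.0, -0.0), (734.0, -188.0, -3.0), (609.0, 38.0, 180.0), (711.0, -196.0, -4.0), (703.0, -197.0, -3.0)]
220 [(719.0, -124.0, 38.0), (736.0, -175.0, -1.0), (729.0, -178.0, -2.0), (606.0, 46.0, 180.0), (598.0, 42.0, 179.0), (698.0, -186.0, -0.0)]
```

```bash
python3 -c "
from br import *
p,Rm,o=pose(); print(p)
for n in ['side','wrist']:
    c=optics.camera(n); W=cloud(c).reshape(-1,3); W=W[~np.isnan(W[:,0])]
    T=(W-p)@Rm*1e3
    for z in range(-110,30,6):
        m=(abs(T[:,2]-z)<3)&(abs(T[:,0])<14)&(abs(T[:,1])<50)
        if m.sum(): print(n,z,m.sum(),'x',T[m,0].min().round(),T[m,0].max().round(),'y',np.percentile(T[m,1],[0,25,50,75,100]).round())
"
```

```text
[0.6216 0.0206 0.1487]
side -110 4 x -9.0 -5.0 y [-37. -37. -15.   6.   6.]
side -104 7 x -14.0 5.0 y [-38. -38. -38. -37.   6.]
side -98 8 x -7.0 9.0 y [-38. -38. -16.   6.   6.]
side -92 3 x 3.0 9.0 y [-38. -16.   6.   6.   6.]
side -86 3 x -11.0 -10.0 y [6. 6. 6. 7. 8.]
side -80 15 x -13.0 1.0 y [-25. -14.   6.   7.  18.]
side -74 46 x -14.0 6.0 y [-25.  -6.   4.  10.  22.]
side -68 41 x -14.0 9.0 y [-24. -14.   3.  11.  22.]
side -62 31 x -14.0 9.0 y [-23.  -7.   3.  11.  19.]
side -56 29 x -14.0 3.0 y [-21. -14.  -5.   4.  19.]
side -50 40 x -14.0 3.0 y [-20.  -9.   4.  12.  19.]
side -44 31 x -14.0 7.0 y [-20. -12.  -4.   5.  18.]
side -38 32 x -14.0 8.0 y [-19. -11.   2.   8.  18.]
side -32 29 x -14.0 11.0 y [-19. -13.  -5.   6.  18.]
side -26 11 x -11.0 3.0 y [-13.  -2.   1.   3.   9.]
side -20 5 x -11.0 2.0 y [-6. -5. -5. -4.  0.]
wrist -110 11 x 11.0 14.0 y [-6. -6. -6. -6.  8.]
wrist -104 44 x 6.0 14.0 y [-6. -6. -6.  8.  8.]
wrist -98 80 x 1.0 12.0 y [-6. -6. -6.  8.  8.]
wrist -92 82 x -5.0 12.0 y [-6. -6. -6.  8.  8.]
wrist -86 81 x -10.0 8.0 y [-6. -6.  8.  8.  8.]
wrist -80 84 x -11.0 2.0 y [-6. -6.  4.  8.  8.]
wrist -74 468 x -11.0 13.0 y [-6. -4.  4.  6.  9.]
wrist -68 269 x 9.0 13.0 y [-8. -5. -2.  7. 10.]
wrist -62 247 x 9.0 13.0 y [-8. -5. -2.  7. 11.]
wrist -56 188 x -0.0 12.0 y [-9. -3. -2.  6. 11.]
wrist -50 382 x 3.0 13.0 y [-10.  -6.   4.   9.  12.]
wrist -44 403 x 9.0 13.0 y [-18.  -8.   4.  11.  20.]
wrist -38 390 x 9.0 12.0 y [-18.  -9.  -2.  12.  20.]
wrist -32 196 x -14.0 12.0 y [-17.  -3.   1.   5.  20.]
wrist -26 624 x -14.0 8.0 y [-3. -0.  1.  3.  5.]
wrist -20 68 x 7.0 9.0 y [-4. -1.  1.  3.  5.]
```

Both cameras show the real finger tips about 31 mm short of the reported TCP, so the tips are at z = 0.180, above the rod. From here I use the measured offset: tips at tool z ≈ -31. I'll open, go down 25 mm and test-close on the rod.

Call:
{"op": "play_rows", "data": {
  "rows": [
    [[0,0,0,0,0.5,0,24],[0,0,0,0,0.5,0,24],[0,0,0,0,0,8,24],[0,0,0,0,0,9,24],[0,0,0,0,0,9,24]]
  ]
}}

```text
time_s: 10.3
tcp_pos: [0.6205, 0.02, 0.1215]
orientation: [0.0, 0.895, -0.446, -0.0]
force: [-0.5, -0.0, 0.4]
width: 0.0241
grasp_force: 0.0
```

Call:
{"op": "play_rows", "data": {
  "rows": [
    [[0,0,0,0,0,0,12],[0,0,0,0,0,0,9],[0,0,0,0,0,0,9],[0,0,0,0,0,0,9]]
  ],
  "squeeze": 3
}}

```text
time_s: 10.7
tcp_pos: [0.6214, 0.0204, 0.1229]
orientation: [-0.001, 0.895, -0.446, 0.0]
force: [3.1, 1.1, -2.1]
width: 0.0095
grasp_force: 3.0
```

```bash
python3 -c "
from br import *
p,Rm,o=pose(); print(p,psi_of(Rm),o['force'],o['time_s'],o['width'],o['grasp_force'])
for n in ['side','wrist']:
    c=optics.camera(n); W=cloud(c).reshape(-1,3); W=W[~np.isnan(W[:,0])]
    T=(W-p)@Rm*1e3
    m=(abs(T[:,0])<13)&(abs(T[:,1])<24)&(abs(T[:,1])>7)&(T[:,2]>-60)
    print(n,m.sum(),np.sort(T[m,2])[-15:].round(), np.percentile(T[m,1],[0,100]),np.percentile(T[m,0],[0,100]))
"
```

```text
[0.6214 0.0204 0.1229] -52.989816869664 [ 3.075   1.0911 -2.1399] 10.7 0.009506920399741131 3.002086468040943
side 90 [-30. 107. 121. 121. 122. 122. 123. 123. 124. 124. 124. 124. 125. 126.
 126.] [-23.5665  21.9733] [-12.9895  12.5984]
wrist 2587 [124. 124. 124. 124. 124. 124. 124. 124. 124. 124. 124. 124. 124. 124.
 125.] [-23.8324  23.919 ] [-12.8844  12.9006]
```

Closing on the rod now stops at 9.5 mm with 3 N, so the rod is really held. I'll widen to a loose cage and turn it.

Call:
{"op": "play_rows", "data": {
  "rows": [
    [[0,0,0,0,0,0,12],[0,0,3,0,5,0,12],[0,0,5,-0.3,8,0,12],[0,0,5,-0.4,8,0,12],[0,0,5,-0.3,8,0,12]]
  ]
}}

```text
time_s: 11.3
tcp_pos: [0.5956, 0.0066, 0.123]
orientation: [-0.001, 0.813, -0.582, 0.0]
force: [2.7, 3.6, -1.4]
width: 0.012
grasp_force: 1.4
```

```bash
python3 -c "
from arc import *
arc(-160.2,18)"
```

```text
[0.5956163  0.00661795 0.12302604] -71.1894178131619 [ 2.68555294  3.58370658 -1.35353397] 0.011984921774226808 1.383146345615387 11.3 0.09217209564750074 -71.06047553527274
[[[-0.1, 0.0, 4.9, -0.5, 8.1, -0.0, 12.0], [0.0, 0.0, 5.0, -0.4, 8.0, -0.0, 12.0], [0.0, 0.0, 4.9, -0.3, 7.9, -0.0, 12.0], [0.0, 0.0, 5.0, -0.4, 7.9, 0.0, 12.0], [0.0, 0.0, 4.9, -0.3, 8.0, 0.0, 12.0]]]
[[[0.0, 0.0, 5.0, -0.3, 7.9, 0.0, 12.0], [0.0, 0.0, 4.9, -0.4, 7.9, 0.0, 12.0], [0.0, 0.0, 5.0, -0.3, 7.9, 0.0, 12.0], [0.0, 0.0, 4.9, -0.4, 8.0, 0.0, 12.0], [0.0, -0.0, 5.0, -0.3, 7.9, 0.0, 12.0]]]
[[[0.0, -0.0, 4.9, -0.3, 7.9, 0.0, 12.0], [0.0, -0.0, 4.9, -0.4, 8.0, 0.0, 12.0], [0.0, -0.0, 5.0, -0.3, 7.9, 0.0, 12.0], [0.0, -0.0, 4.9, -0.4, 7.9, 0.0, 12.0], [0.0, -0.0, 5.0, -0.3, 8.0, 0.0, 12.0]]]
[[[0.0, -0.0, 4.9, -0.4, 7.9, 0.1, 12.0], [0.0, -0.0, 5.0, -0.3, 7.9, -0.0, 12.0], [0.0, -0.0, 4.9, -0.3, 7.9, -0.0, 12.0]]]
```

Force is about 4.5 N, so the tree is turning. Continuing.

Call:
{"op": "play_rows", "data": {
  "rows": [
    [[0,0,5,-0.4,8,0,12],[0,0,5,-0.4,8,0,12],[0,0,5,-0.3,8,0,12],[0,0,5,-0.4,8,0,12],[0,0,5,-0.3,8,0,12]]
  ]
}}

```text
time_s: 11.8
tcp_pos: [0.5563, 0.002, 0.1232]
orientation: [0.001, -0.668, 0.744, -0.0]
force: [2.8, 1.8, -1.9]
width: 0.0118
grasp_force: 1.3
```

Call:
{"op": "play_rows", "data": {
  "rows": [
    [[0,0,5,-0.4,8,0,12],[0,0,5,-0.4,8,0,12],[0,0,5,-0.3,8,0,12],[0,0,5,-0.4,8,0,12],[0,0,5,-0.3,8,0,12]]
  ]
}}

```text
time_s: 12.3
tcp_pos: [0.5186, 0.0145, 0.1233]
orientation: [0.001, -0.491, 0.871, -0.0]
force: [2.9, 0.5, -1.4]
width: 0.0119
grasp_force: 1.3
```

```bash
python3 -c "
from arc import *
arc(-161,8)"
```

```text
[0.51863365 0.01449105 0.12331663] -121.19107028604942 [ 2.88046577  0.50074825 -1.41761749] 0.011931444435225059 1.3213861361145973 12.3 0.09222337085194673 -120.6872544185899
[[[-0.1, 0.1, 5.0, -0.6, 8.8, -0.0, 12.0], [0.0, -0.0, 5.0, -0.3, 8.0, -0.0, 12.0], [0.0, -0.0, 4.9, -0.4, 7.9, -0.0, 12.0], [0.0, -0.0, 5.0, -0.3, 8.0, -0.0, 12.0], [0.0, -0.0, 5.0, -0.3, 8.0, -0.0, 12.0]]]
[[[0.0, -0.0, 5.0, -0.4, 8.0, -0.0, 12.0], [-0.0, -0.0, 4.9, -0.3, 8.0, -0.0, 12.0], [-0.0, -0.0, 5.0, -0.4, 8.0, -0.0, 12.0]]]
```

Call:
{"op": "play_rows", "data": {
  "rows": [
    [[0,0,5,-0.5,8.6,0,12],[0,0,5,-0.4,8,0,12],[0,0,5,-0.3,8,0,12],[0,0,5,-0.4,8,0,12],[0,0,5,-0.3,8,0,12]]
  ]
}}

```text
time_s: 12.8
tcp_pos: [0.4892, 0.0421, 0.1233]
orientation: [0.001, -0.291, 0.957, -0.0]
force: [3.2, -1.3, -1.2]
width: 0.012
grasp_force: 1.3
```

Call:
{"op": "play_rows", "data": {
  "rows": [
    [[0,0,5,-0.4,8,0,12],[0,0,5,-0.4,8,0,12],[0,0,4.5,-0.3,7.3,0,12],[0,0,0,0,0,0,12],[0,0,0,0,0,0,12]]
  ]
}}

```text
time_s: 13.3
tcp_pos: [0.4784, 0.0629, 0.1229]
orientation: [-0.0, -0.171, 0.985, -0.0]
force: [-0.9, 0.3, -0.5]
width: 0.0119
grasp_force: 0.0
```

Call:
{"op": "play_rows", "data": {
  "rows": [
    [[0,0,0,0,0,0,24],[0,0,0,0,0,0,24],[0,0,0,0,0,-40,24],[0,0,0,0,0,-45,24],[0,0,0,0,0,-45,24]]
  ]
}}

```text
time_s: 13.8
tcp_pos: [0.4782, 0.0626, 0.254]
orientation: [-0.001, -0.17, 0.986, -0.0]
force: [1.7, 1.0, -0.2]
width: 0.0237
grasp_force: 0.0
```

Call:
{"op": "play_rows", "data": {
  "rows": [
    [[0,0,0,0,0,-40,24],[0,0,0,0,0,0,24],[0,0,0,0,0,0,24]]
  ]
}}

```text
time_s: 14.1
tcp_pos: [0.4788, 0.0632, 0.2934]
orientation: [0.001, -0.17, 0.986, 0.001]
force: [0.4, -0.2, -0.2]
width: 0.0244
grasp_force: 0.0
```

```bash
python3 -c "
from br import *
p,Rm,o=pose(); print(p,psi_of(Rm),o['force'],o['time_s'],o['joints'])
c=optics.camera('wrist'); np.savez('/tmp/w5.npz',**c); branch(c,-160); cv2.imwrite('pics/w5.png',c['img']); W=tree(c,(.5657,.0938))
q=W[:,:2]-[.5657,.0938]; g=np.radians(-160);u=np.array([np.cos(g),np.sin(g)]);v=np.array([-u[1],u[0]])
s=q@u*1e3;t=q@v*1e3
for lo in range(86,122,6):
    m=(s>lo)&(s<lo+6)&(abs(t)<25)&(abs(W[:,2]-.014)<.0035); 
    if m.sum(): print('bar',lo,m.sum(),t[m].min(),t[m].max())
"
```

```text
[0.4788 0.0632 0.2934] -160.47824535861196 [ 0.4012 -0.1599 -0.2391] 14.1 [ 0.5393 -0.0173 -0.2323 -0.0003 -1.3538 -1.7693]
20 85 -4.6 4.7 0.1764
28 89 -4.7 4.6 0.1763
36 54 -4.7 4.5 0.1762
44 217 -12.7 13.4 0.1853
52 256 -12.7 14.2 0.1851
60 359 -13.7 14.1 0.1856
68 97 -3.9 5.1 0.183
76 118 -3.9 5.0 0.1824
84 95 -3.9 4.8 0.1767
92 115 -4.0 4.7 0.1768
100 1 -0.5 -0.5 0.1729
hub n 997 [0.5632 0.0924 0.182 ] encl ((565.18408203125, 93.34444427490234), 17.708507537841797)
foot n 7565 0.018180895198977975 ((558.049560546875, 90.58956146240234), 91.69391632080078) bar 250 [0.4695 0.0597 0.014 ]
bar 86 64 -8.602940993854352 6.867727884962359
bar 92 56 -8.585445999199615 6.8031500988023845
bar 98 61 -8.612165704601964 6.7403992984951415
bar 104 65 -8.635870727129182 6.664111129187029
bar 110 38 -8.623783388668208 6.578843960103859
```

View pics/w5.png

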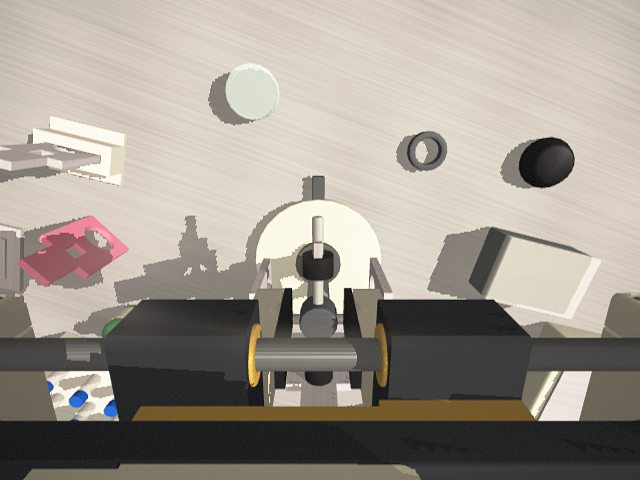

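Branch -159.7°, bar about -160.5°, so the branch stands over the mark within about 1°. The picture agrees: rod at (318,220) in line with the bar at (318,187). Now to the insert.

Run:
```python
from h import *
p,Rm,o=pose()
rows(p,Rm,line(p,psi_of(Rm),[.527,-.218,.270],-84.5,10,40))
```

```text
[[[0.0, -0.0, -7.6, 4.8, -28.1, 2.2, 40.0], [0.0, -0.0, -7.6, 8.4, -27.2, 2.2, 40.0], [0.0, -0.0, -7.6, 12.0, -25.9, 2.2, 40.0], [0.0, -0.0, -7.6, 15.3, -24.1, 2.2, 40.0], [0.0, -0.0, -7.6, 18.4, -21.8, 2.2, 40.0]]]
[[[0.0, -0.0, -7.6, 21.1, -19.2, 2.2, 40.0], [0.0, 0.0, -7.6, 23.4, -16.3, 2.3, 40.0], [0.0, 0.0, -7.6, 25.4, -13.0, 2.2, 40.0], [0.0, 0.0, -7.6, 26.9, -9.5, 2.2, 40.0], [0.0, 0.0, -7.6, 27.9, -5.9, 2.2, 40.0]]]
```

Call:
{"op": "play_rows", "data": {
  "rows": [
    [[0,0,-7.6,4.8,-28,2.2,40],[0,0,-7.6,8.4,-27,2.2,40],[0,0,-7.6,12,-26,2.2,40],[0,0,-7.6,15.3,-24,2.2,40],[0,0,-7.6,18.4,-22,2.2,40]]
  ]
}}

```text
time_s: 14.65
tcp_pos: [0.5022, -0.0785, 0.2799]
orientation: [-0.001, -0.484, 0.875, 0.001]
force: [0.6, -0.2, 0.0]
width: 0.0403
grasp_force: 0.0
```

Call:
{"op": "play_rows", "data": {
  "rows": [
    [[0,0,-7.6,21,-19,2.2,40],[0,0,-7.6,23.4,-16.3,2.3,40],[0,0,-7.6,25.4,-13,2.2,40],[0,0,-7.6,27,-9.5,2.2,40],[0,0,-7.6,28,-6,2.2,40]]
  ]
}}

```text
time_s: 15.15
tcp_pos: [0.5265, -0.2189, 0.2685]
orientation: [0.001, 0.742, -0.67, -0.001]
force: [0.3, -0.2, -0.5]
width: 0.0396
grasp_force: 0.0
```

Call:
{"op": "play_rows", "data": {
  "rows": [
    [[0,0,0,0,0,0,40],[0,0,0,0,0,0,40]]
  ]
}}

```text
time_s: 15.35
tcp_pos: [0.5264, -0.2183, 0.2686]
orientation: [0.001, 0.739, -0.673, -0.001]
force: [0.1, 0.1, 0.0]
width: 0.0401
grasp_force: 0.0
```

Run:
```python
from m import *
p,Rm,o=pose(); print(p,psi_of(Rm),o['force'],o['time_s'],o['joints'],o['width'])
c=optics.camera('wrist'); np.savez('/tmp/w6.npz',**c); cv2.imwrite('pics/w6.png',c['img'])
W=cloud(c).reshape(-1,3); W=W[~np.isnan(W[:,0])]
for lo,hi in [(.1,.12),(.12,.135),(.135,.143),(.143,.15),(.030,.037)]:
    m=(abs(W[:,0]-.525)<.05)&(abs(W[:,1]+.22)<.07)&(W[:,2]>lo)&(W[:,2]<hi); P=W[m]
    if m.sum()>5: print(lo,m.sum(),P.mean(0),cv2.minAreaRect((P[:,:2]*1e3).astype(np.float32)),P[:,2].max())
```

```text
[ 0.5264 -0.2183  0.2686] -84.66162791443436 [0.0668 0.0668 0.0253] 15.35 [-0.0501  0.1495 -0.1059 -0.0004 -1.319   0.1433] 0.040143123411864566
0.1 123 [ 0.5286 -0.2461  0.103 ] ((527.2394409179688, -229.74594116210938), (7.048951148986816, 62.975162506103516), 5.471979141235352) 0.11996903484934202
0.12 21 [ 0.5283 -0.2467  0.1277] ((528.2992553710938, -246.74569702148438), (7.269383430480957, 0.44531717896461487), 3.5082900524139404) 0.13477204929940073
0.135 16 [ 0.5285 -0.2467  0.1384] ((528.3483276367188, -246.7749786376953), (7.010528564453125, 0.34672167897224426), 5.852325439453125) 0.14180016750494862
0.143 357 [ 0.5269 -0.2306  0.1463] ((527.1822509765625, -229.9774627685547), (7.699345111846924, 33.89686584472656), 5.541354179382324) 0.14832133381501805
0.03 1691 [ 0.5274 -0.2329  0.0343] ((527.1661987304688, -229.090576171875), (34.97771072387695, 90.55696868896484), 5.201148509979248) 0.036759088403118534
```

View pics/w6.png

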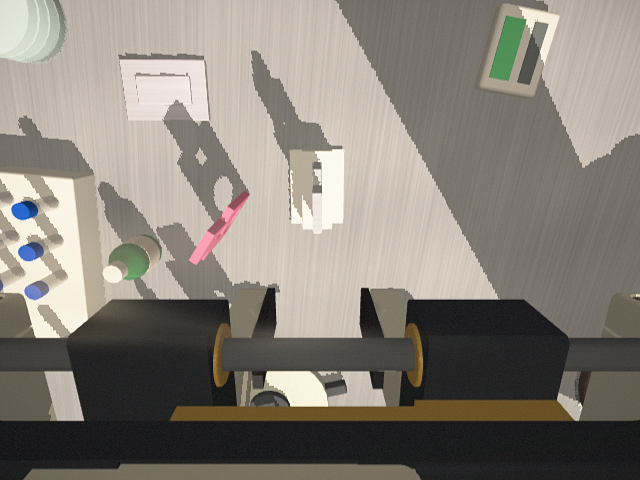

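The picture shows the grey insert in the rack slot at (318,200), with the pink one apart at (220,230). The insert's top centre is (0.5272, -0.2300, 0.146) with yaw 5.5°, which fits a height of 6 + 140 mm and a 34 x 8 mm tab. Going down to the grip.

Call:
{"op": "play_rows", "data": {
  "rows": [
    [[0,0,0,6,0,35,40],[0,0,0,6,0,35,40],[0,0,0,0,0,40,40],[0,0,0,0,0,40,40],[0,0,0,0,0,20,40]]
  ]
}}

```text
time_s: 15.9
tcp_pos: [0.5261, -0.2282, 0.097]
orientation: [0.001, 0.74, -0.673, -0.002]
force: [-0.2, 0.5, 0.1]
width: 0.0401
grasp_force: 0.0
```

Call:
{"op": "play_rows", "data": {
  "rows": [
    [[0,0,0,0,0,8,40],[0,0,0,0,0,7,20],[0,0,0,0,0,0,12],[0,0,0,0,0,0,12],[0,0,0,0,0,0,12]]
  ]
}}

```text
time_s: 16.4
tcp_pos: [0.5293, -0.2298, 0.0868]
orientation: [-0.001, 0.74, -0.672, 0.001]
force: [-0.7, 0.4, -0.1]
width: 0.015
grasp_force: 0.0
```

Run:
```python
from m import *
p,Rm,o=pose(); print(p,psi_of(Rm),o['force'],o['time_s'],o['width'],o['grasp_force'])
c=optics.camera('wrist')
W=cloud(c).reshape(-1,3); W=W[~np.isnan(W[:,0])]; T=(W-p)@Rm*1e3
for z in range(-74,-20,4):
    m=(abs(T[:,2]-z)<2)&(abs(T[:,0])<22)&(abs(T[:,1])<32)
    if m.sum(): print(z,m.sum(),'x',np.percentile(T[m,0],[0,50,100]).round(),'y',np.percentile(T[m,1],[0,25,50,75,100]).round(1))
c=optics.camera('side'); s=c['img'][140:250,290:400]; cv2.imwrite('pics/s3.png',cv2.resize(s,(600,600),interpolation=3))
```

```text
[ 0.5293 -0.2298  0.0868] -84.48552242574212 [-0.6742  0.4354 -0.0667] 16.4 0.014959304240550478 0.0
-74 210 x [-10.  -2.  13.] y [-13.1  -9.7   8.1  11.1  14.4]
-70 252 x [-9. 11. 13.] y [-13.9 -10.    8.1  11.6  15.2]
-66 258 x [ 6. 11. 13.] y [-14.6 -10.4   8.   11.4  15.9]
-62 342 x [-16.  11.  18.] y [-15.1  -8.5   2.4   9.4  16.8]
-58 966 x [-17.  11.  18.] y [-16.   -0.7   2.    4.7  17.2]
-54 282 x [ 7. 12. 18.] y [-16.4  -7.8   2.6  10.1  17.6]
-50 447 x [-3. 11. 18.] y [-16.7 -11.4   2.1  12.6  18.1]
-46 345 x [ 0. 12. 17.] y [-22.3 -10.3   1.3  11.6  23.7]
-42 399 x [-9. 12. 18.] y [-22.5 -11.4   2.2  13.1  23.8]
-38 386 x [-7. 12. 18.] y [-22.4 -11.6   2.6  12.8  23.8]
-34 214 x [ 7. 12. 18.] y [-22.4  -8.7   1.8   9.6  23.7]
-30 87 x [10. 17. 18.] y [-10.4  -1.2   1.8   5.5  11.6]
-26 54 x [17. 17. 17.] y [-1.5  0.4  2.3  4.2  6.1]
-22 46 x [16. 17. 18.] y [-1.5  0.4  2.6  4.2  5.8]
```

Call:
{"op": "play_rows", "data": {
  "rows": [
    [[0,0,0,0,1.6,3,15],[0,0,0,0,0,0,15],[0,0,0,0,0,0,5],[0,0,0,0,0,0,5],[0,0,0,0,0,0,5]]
  ],
  "squeeze": 45
}}

```text
time_s: 17.0
tcp_pos: [0.5269, -0.2299, 0.0825]
orientation: [0.0, 0.74, -0.672, -0.0]
force: [-0.5, 0.3, -0.0]
width: 0.0075
grasp_force: 45.0
```

Call:
{"op": "play_rows", "data": {
  "rows": [
    [[0,0,0,0,0,0,5],[0,0,0,0,0,0,5]]
  ]
}}

```text
time_s: 17.2
tcp_pos: [0.5269, -0.2299, 0.0825]
orientation: [0.0, 0.74, -0.672, -0.0]
force: [-0.2, -1.0, -0.5]
width: 0.0079
grasp_force: 45.0
```

Call:
{"op": "play_rows", "data": {
  "rows": [
    [[0,0,0,0,0,-3,5],[0,0,0,0,0,-6,5],[0,0,0,0,0,-10,5],[0,0,0,0,0,-15,5],[0,0,0,0,0,-15,5]]
  ]
}}

```text
time_s: 17.7
tcp_pos: [0.527, -0.2299, 0.1328]
orientation: [-0.0, 0.74, -0.672, 0.0]
force: [0.8, -0.1, -1.4]
width: 0.0079
grasp_force: 45.0
```

Run:
```python
from h import *
p,Rm,o=pose(); print(p,o['force'])
a=np.radians(-159.75); hub=np.array([.5657,.0938]); t=[*(hub+.130*np.array([np.cos(a),np.sin(a)])),.185]
print(t)
rows(p,Rm,line(p,psi_of(Rm),t,-69.75,10,5))
```

```text
[ 0.5269573  -0.2299306   0.13282131] [ 0.81809249 -0.12510719 -1.43710419]
[np.float64(0.44373512633007706), np.float64(0.048804782579925925), 0.185]
[[[-0.0, -0.0, -1.5, -28.5, 5.6, -5.2, 5.0], [-0.0, -0.0, -1.4, -28.7, 4.9, -5.2, 5.0], [-0.0, -0.0, -1.5, -28.8, 4.1, -5.3, 5.0], [-0.0, -0.0, -1.5, -28.9, 3.4, -5.2, 5.0], [-0.0, -0.0, -1.5, -29.0, 2.7, -5.2, 5.0]]]
[[[-0.0, -0.0, -1.4, -29.0, 1.8, -5.2, 5.0], [-0.0, -0.0, -1.5, -29.1, 1.2, -5.3, 5.0], [-0.0, -0.0, -1.5, -29.0, 0.4, -5.2, 5.0], [-0.0, -0.0, -1.5, -29.1, -0.3, -5.2, 5.0], [-0.0, -0.0, -1.4, -29.1, -1.1, -5.2, 5.0]]]
```

Call:
{"op": "play_rows", "data": {
  "rows": [
    [[0,0,-1.5,-20,4,-8,5],[0,0,-1.5,-29,5,-8,5],[0,0,-1.5,-29,4,-8,5],[0,0,-1.5,-29,3.4,-8,5],[0,0,-1.5,-29,2.7,-8,5]]
  ]
}}

```text
time_s: 18.2
tcp_pos: [0.4871, -0.0973, 0.1728]
orientation: [-0.0, 0.783, -0.622, 0.0]
force: [0.9, -0.1, -1.0]
width: 0.0079
grasp_force: 45.0
```

Call:
{"op": "play_rows", "data": {
  "rows": [
    [[0,0,-1.5,-29,2,-6,5],[0,0,-1.5,-29,1.2,-5,5],[0,0,-1.5,-29,0.4,0,5],[0,0,-1.5,-29,0,0,5],[0,0,-1.3,-23,0,0,5]]
  ]
}}

```text
time_s: 18.7
tcp_pos: [0.4456, 0.0358, 0.1837]
orientation: [-0.001, 0.821, -0.571, 0.0]
force: [-0.0, -0.0, -1.0]
width: 0.0078
grasp_force: 45.0
```

Call:
{"op": "play_rows", "data": {
  "rows": [
    [[0,0,0,-10,0,0,5],[0,0,0,0,0,0,5],[0,0,0,0,0,0,5]]
  ]
}}

```text
time_s: 19.0
tcp_pos: [0.4426, 0.0437, 0.183]
orientation: [-0.0, 0.821, -0.571, 0.0]
force: [0.2, -0.5, -1.2]
width: 0.0075
grasp_force: 45.0
```

```bash
cat > ins.py <<'E'
from m import *
hub=np.array([.5657,.0938])
def ins(names=('wrist','side','top')):
    p,Rm,o=pose(); a=np.radians(-159.75); u=np.array([np.cos(a),np.sin(a)]); v=np.array([-u[1],u[0]]); q=p[:2]-hub
    print('tcp s,t,z',(q@u*1e3).round(1),(q@v*1e3).round(1),(p[2]*1e3).round(1),'psi',psi_of(Rm).round(2),'F',o['force'].round(2),'F.u',(o['force'][:2]@u).round(2),'F.v',(o['force'][:2]@v).round(2),'t',o['time_s'],'w',o['width'],'tau',o['torque'].round(2))
    for n in names:
        c=optics.camera(n); np.savez('/tmp/i_%s.npz'%n,**c); cv2.imwrite('/tmp/i_%s.png'%n,c['img']); W=cloud(c).reshape(-1,3); W=W[~np.isnan(W[:,0])]; T=(W-p)@Rm*1e3
        for lo in list(range(-66,70,10)):
            m=(T[:,2]>lo)&(T[:,2]<lo+10)&(abs(T[:,0])<45)&(abs(T[:,1])<14)
            if m.sum()>3: print(n,'z',lo,m.sum(),'x',np.percentile(T[m,0],[0,100]).round(1),'y',np.percentile(T[m,1],[3,50,97]).round(1))
E
python3 -c "
from ins import *
ins()"
```

```text
tcp s,t,z 132.8 4.4 183.0 psi -69.68 F [ 0.17 -0.45 -1.19] F.u -0.0 F.v 0.48 t 19.0 w 0.007505076769524384 tau [ 0.02  0.12 -0.01]
wrist z -66 1404 x [-17.1  17.8] y [-8.3  1.1 10.3]
wrist z -56 719 x [ 4.  17.8] y [-10.3   0.7  12.2]
wrist z -46 601 x [ 9.6 17.8] y [-13.1  -0.1  13.2]
wrist z -36 269 x [10.  17.5] y [-12.    0.7  12.1]
wrist z -26 579 x [16.3 32.1] y [-2.7  0.7  4.6]
wrist z -16 88 x [18.  32.2] y [-2.8  0.7  4.7]
wrist z -6 80 x [31.5 32.3] y [-2.9  1.2  4.9]
wrist z 4 59 x [31.6 32.2] y [-2.6  1.2  4.6]
wrist z 14 57 x [31.5 32.2] y [-2.8  1.3  4.7]
wrist z 24 55 x [31.5 32.1] y [-2.9  0.7  4.9]
wrist z 34 42 x [31.5 32.1] y [-2.5  0.7  4.5]
wrist z 44 38 x [31.5 32.2] y [-2.7  1.3  4.6]
wrist z 54 35 x [31.5 32. ] y [-2.8  1.3  4.8]
wrist z 64 28 x [31.5 32. ] y [-3.   0.6  4.9]
side z -66 94 x [-22.2  14.1] y [-13.3  -0.1  12.1]
side z -56 53 x [-23.9   3.2] y [-13.3  -0.   12.3]
side z -46 62 x [-22.   -8.8] y [-13.3   0.2  12.5]
side z -36 40 x [-21.7  -8.7] y [-12.8  -1.5  12.1]
side z -26 23 x [-35.6 -16.3] y [-3.6  0.2  3. ]
side z -16 34 x [-38.6  15.8] y [-3.9 -0.3  3.8]
side z -6 22 x [-37.2  18. ] y [-3.9 -0.2  3.8]
side z 4 25 x [-39.2  21.6] y [-3.9 -0.3  3.9]
side z 14 23 x [-36.6  15.9] y [-3.9 -2.   3.9]
side z 24 25 x [-37.8  14.1] y [-3.9 -1.7  4.2]
side z 34 20 x [-38.2  14.1] y [-3.8 -0.9  4.1]
side z 44 23 x [-36.6  18.5] y [-3.8 -1.9  4.2]
side z 54 21 x [-37.5  16.2] y [-3.8 -1.9  2.3]
side z 64 17 x [-38.2  12.5] y [-3.8 -1.8  2.4]
```

Call:
{"op": "play_rows", "data": {
  "rows": [
    [[0,0,0,-2.2,0,5,5],[0,0,0,-2.2,0,5,5],[0,0,0,0,0,0,5],[0,0,0,0,0,0,5]]
  ]
}}

```text
time_s: 19.55
tcp_pos: [0.4408, 0.0478, 0.1723]
orientation: [0.0, 0.821, -0.571, -0.0]
force: [-0.1, 0.1, -1.5]
width: 0.0078
grasp_force: 45.0
```

```bash
python3 -c "
from ins import *
ins([])
p,Rm,o=pose()
for n in ['wrist','side','top']:
    c=optics.camera(n); cv2.imwrite('/tmp/i_%s.png'%n,c['img']); W=cloud(c).reshape(-1,3); W=W[~np.isnan(W[:,0])]; T=(W-p)@Rm*1e3
    for lo in range(-110,-20,6):
        m=(abs(T[:,2])<16)&(T[:,1]>lo)&(T[:,1]<lo+6)&(abs(T[:,0])<18)
        if m.sum()>3: print(n,'y',lo,m.sum(),'x',np.percentile(T[m,0],[0,100]).round(1),'top z',np.percentile(T[m,2],[0,10,50]).round(1))
"
```

```text
tcp s,t,z 133.1 -0.1 172.3 psi -69.69 F [-0.07  0.07 -1.49] F.u 0.04 F.v -0.09 t 19.55 w 0.0077662771462260706 tau [-0.05  0.14  0.03]
wrist y -110 188 x [-4.1  6. ] top z [-4.2 -3.3 -2. ]
wrist y -104 202 x [-4.1  5.5] top z [-4.4 -3.2 -1.8]
wrist y -98 183 x [-4.   5.3] top z [-4.1 -3.2 -1.9]
wrist y -92 161 x [-10.5  14.2] top z [-13.1 -11.8  -9.7]
wrist y -86 561 x [-10.7  14.4] top z [-13.5 -12.  -10. ]
wrist y -80 528 x [-9.2 14.3] top z [-13.7 -12.   -9.9]
wrist y -74 511 x [-13.3  14.5] top z [-13.4 -12.1  -9.6]
wrist y -68 555 x [-12.8  13.9] top z [-13.2  -9.8  -4.5]
wrist y -62 263 x [-3.9  5.3] top z [-10.8  -9.6  -8.5]
wrist y -56 254 x [-3.9  5.4] top z [-10.5  -8.8  -3. ]
wrist y -50 190 x [-4.6  5.1] top z [-4.1 -3.2 -2. ]
wrist y -44 196 x [-4.7  4.9] top z [-4.3 -3.3 -2.1]
wrist y -38 185 x [-4.8  5.4] top z [-4.  -3.4 -1.6]
side y -110 15 x [-9.6 -1.3] top z [-3.1 -2.   1.5]
side y -104 15 x [-10.4   1.2] top z [-2.1 -0.9  0.6]
side y -98 15 x [-7.7 -2.7] top z [-3.2 -2.5  0.3]
side y -92 30 x [-17.3   8.9] top z [-13.  -10.   -5.5]
side y -86 38 x [-17.9   6.6] top z [-10.8 -10.1  -6.8]
side y -80 39 x [-17.6   5.4] top z [-11.6  -9.6  -5.1]
side y -74 37 x [-18.   5.] top z [-12.4 -10.9  -4.2]
side y -68 21 x [-10.1  -1.3] top z [-8.8 -6.9 -3.5]
side y -62 20 x [-9.5 -1.4] top z [-8.5 -8.3 -2.9]
side y -56 13 x [-8.7 -4. ] top z [-8.7 -7.4  1.2]
side y -50 12 x [-9.9  0.8] top z [-3.8 -2.6 -0. ]
side y -44 15 x [-7.7  0.1] top z [-2.5 -1.7  0. ]
side y -38 10 x [-12.3   0.9] top z [-1.5 -0.6  0.7]
```

Eye is 2.3 mm above the rod's centre line and centred within 0.4 mm. Catch is seen at about 67–81 mm from the axis. Threading.

Call:
{"op": "play_rows", "data": {
  "rows": [
    [[0,0,0,0.3,-5,-0.6,5],[0,0,0,0,-6,0,5],[0,0,0,0,-6,0,5],[0,0,0,0,-6,0,5],[0,0,0,0,-5,0,5]]
  ]
}}

```text
time_s: 20.2
tcp_pos: [0.4679, 0.0577, 0.173]
orientation: [0.0, 0.821, -0.571, -0.0]
force: [0.4, -0.8, -2.1]
width: 0.0077
grasp_force: 45.0
```

Call:
{"op": "play_rows", "data": {
  "rows": [
    [[0,0,0,0,-2,0,5],[0,0,0,0,-3,0,5],[0,0,0,0,-3,0,5],[0,0,0,0,-3,0,5],[0,0,0,0,-3,0,5]]
  ]
}}

```text
time_s: 20.7
tcp_pos: [0.4806, 0.0624, 0.1732]
orientation: [-0.0, 0.821, -0.571, 0.0]
force: [0.4, 1.2, -0.6]
width: 0.0076
grasp_force: 45.0
```

```bash
python3 -c "
from ins import *
ins([])"
```

```text
tcp s,t,z 90.7 0.0 173.2 psi -69.69 F [ 0.36  1.22 -0.62] F.u -0.76 F.v -1.02 t 20.7 w 0.007579342802994242 tau [-0.05  0.14  0.02]
```

Call:
{"op": "play_rows", "data": {
  "rows": [
    [[0,0,0,0.3,-3,0,5],[0,0,0,0,-3,0,5],[0,0,0,0,-3,0,5],[0,0,0,0,-3,0,5],[0,0,0,0,-2,0,5]]
  ]
}}

```text
time_s: 21.2
tcp_pos: [0.4939, 0.067, 0.1731]
orientation: [0.0, 0.821, -0.571, -0.0]
force: [0.1, -0.3, -1.7]
width: 0.008
grasp_force: 45.0
```

Call:
{"op": "play_rows", "data": {
  "rows": [
    [[0,0,0,0,-1,0,5],[0,0,0,0,-1,0,5],[0,0,0,0,-1,0,5],[0,0,0,0,0,0,5]]
  ]
}}

```text
time_s: 21.6
tcp_pos: [0.4965, 0.0679, 0.1732]
orientation: [-0.0, 0.821, -0.571, 0.0]
force: [-1.3, 0.3, 0.1]
width: 0.0077
grasp_force: 45.0
```

Call:
{"op": "play_rows", "data": {
  "rows": [
    [[0,0,0,0,-1,0,5],[0,0,0,0,-1,0,5],[0,0,0,0,0,0,5]]
  ]
}}

```text
time_s: 21.9
tcp_pos: [0.4985, 0.0687, 0.1732]
orientation: [-0.0, 0.821, -0.571, 0.0]
force: [-0.4, -0.3, -1.2]
width: 0.0079
grasp_force: 45.0
```

Call:
{"op": "play_rows", "data": {
  "rows": [
    [[0,0,0,0,-1,0,5],[0,0,0,0,-1,0,5],[0,0,0,0,0,0,5]]
  ]
}}

```text
time_s: 22.2
tcp_pos: [0.5003, 0.0694, 0.1731]
orientation: [0.0, 0.821, -0.571, -0.0]
force: [-1.1, -0.2, -1.4]
width: 0.0076
grasp_force: 45.0
```

```bash
python3 -c "
from ins import *
ins([])"
```

```text
tcp s,t,z 69.8 0.3 173.1 psi -69.69 F [-1.14 -0.18 -1.4 ] F.u 1.13 F.v -0.22 t 22.2 w 0.007649305020201451 tau [0.02 0.17 0.  ]
```

Call:
{"op": "play_rows", "data": {
  "rows": [
    [[0,0,0,0,-1,0,5],[0,0,0,0,0,0,5]]
  ]
}}

```text
time_s: 22.4
tcp_pos: [0.5013, 0.0697, 0.1732]
orientation: [-0.0, 0.821, -0.571, 0.0]
force: [-0.2, 0.5, -1.3]
width: 0.0076
grasp_force: 45.0
```

Call:
{"op": "play_rows", "data": {
  "rows": [
    [[0,0,0,0,-1,0,5],[0,0,0,0,0,0,5]]
  ]
}}

```text
time_s: 22.6
tcp_pos: [0.5016, 0.0698, 0.173]
orientation: [0.0, 0.821, -0.571, -0.0]
force: [-2.1, -0.6, -1.0]
width: 0.0077
grasp_force: 45.0
```

Call:
{"op": "play_rows", "data": {
  "rows": [
    [[0,0,0,0,-1,0,5],[0,0,0,0,0,0,5]]
  ]
}}

```text
time_s: 22.8
tcp_pos: [0.5027, 0.0702, 0.173]
orientation: [0.0, 0.821, -0.571, -0.0]
force: [-2.0, -0.9, -0.9]
width: 0.0076
grasp_force: 45.0
```

Call:
{"op": "play_rows", "data": {
  "rows": [
    [[0,0,0,0,-1,0,5],[0,0,0,0,0,0,5]]
  ]
}}

```text
time_s: 23.0
tcp_pos: [0.5038, 0.0706, 0.173]
orientation: [0.0, 0.821, -0.571, -0.0]
force: [-2.4, -1.3, -0.0]
width: 0.0077
grasp_force: 45.0
```

```bash
python3 -c "
from ins import *
ins([])"
```

```text
tcp s,t,z 66.1 0.4 173.0 psi -69.69 F [-2.41 -1.31 -0.05] F.u 2.71 F.v 0.4 t 23.0 w 0.00768071864670611 tau [-0.31  1.2  -0.01]
```

Sleeve contact felt from TCP s ≈ 68.6 mm. Pressing on.

Call:
{"op": "play_rows", "data": {
  "rows": [
    [[0,0,0,0,-1,0,5],[0,0,0,0,-1,0,5],[0,0,0,0,-1,0,5],[0,0,0,0,-1,0,5],[0,0,0,0,0,0,5]]
  ]
}}

```text
time_s: 23.5
tcp_pos: [0.5076, 0.072, 0.173]
orientation: [0.0, 0.821, -0.571, -0.0]
force: [-3.0, -1.3, -0.3]
width: 0.0077
grasp_force: 45.0
```

Call:
{"op": "play_rows", "data": {
  "rows": [
    [[0,0,0,0,-1,0,5],[0,0,0,0,0,0,5]]
  ]
}}

```text
time_s: 23.7
tcp_pos: [0.5085, 0.0723, 0.173]
orientation: [0.0, 0.821, -0.571, -0.0]
force: [-3.0, -1.8, -0.9]
width: 0.0074
grasp_force: 45.0
```

Call:
{"op": "play_rows", "data": {
  "rows": [
    [[0,0,0,0,-1,0,5],[0,0,0,0,0,0,5]]
  ]
}}

```text
time_s: 23.9
tcp_pos: [0.5095, 0.0726, 0.1731]
orientation: [0.0, 0.821, -0.571, -0.0]
force: [-4.2, -2.0, -1.1]
width: 0.0075
grasp_force: 45.0
```

```bash
python3 -c "
from ins import *
ins([])"
```

```text
tcp s,t,z 60.1 0.4 173.1 psi -69.7 F [-4.2  -2.01 -1.15] F.u 4.64 F.v 0.43 t 23.9 w 0.007527510208010043 tau [-0.82  1.77 -0.07]
```

Call:
{"op": "play_rows", "data": {
  "rows": [
    [[0,0,0,0,-0.5,0,5],[0,0,0,0,0,0,5]]
  ]
}}

```text
time_s: 24.1
tcp_pos: [0.5099, 0.0729, 0.1731]
orientation: [0.0, 0.821, -0.571, -0.0]
force: [-4.7, -1.4, -2.9]
width: 0.0078
grasp_force: 45.0
```

Call:
{"op": "play_rows", "data": {
  "rows": [
    [[0,0,0,0,-0.5,0,5],[0,0,0,0,0,0,5]]
  ]
}}

```text
time_s: 24.3
tcp_pos: [0.5104, 0.073, 0.173]
orientation: [0.0, 0.821, -0.571, -0.0]
force: [-4.1, -1.6, -1.5]
width: 0.0078
grasp_force: 45.0
```

Call:
{"op": "play_rows", "data": {
  "rows": [
    [[0,0,0,0,-0.4,0,5],[0,0,0,0,0,0,5]]
  ]
}}

```text
time_s: 24.5
tcp_pos: [0.5108, 0.0732, 0.1731]
orientation: [0.0, 0.821, -0.571, -0.0]
force: [-3.8, -3.6, -1.3]
width: 0.0078
grasp_force: 45.0
```

```bash
python3 -c "
from ins import *
ins([])"
```

```text
tcp s,t,z 58.6 0.3 173.1 psi -69.7 F [-3.78 -3.58 -1.34] F.u 4.78 F.v 2.05 t 24.5 w 0.007772894679844628 tau [-1.    1.88 -0.05]
```

Call:
{"op": "play_rows", "data": {
  "rows": [
    [[0,0,0,0,-0.3,0,5],[0,0,0,0,0,0,5]]
  ]
}}

```text
time_s: 24.7
tcp_pos: [0.5111, 0.0733, 0.1731]
orientation: [0.0, 0.821, -0.571, -0.0]
force: [-4.7, -2.6, -2.3]
width: 0.0076
grasp_force: 45.0
```

Call:
{"op": "play_rows", "data": {
  "rows": [
    [[0,0,0,0,-0.3,0,5],[0,0,0,0,0,0,5]]
  ]
}}

```text
time_s: 24.9
tcp_pos: [0.5112, 0.0733, 0.173]
orientation: [0.0, 0.821, -0.571, -0.0]
force: [-4.4, -2.1, -1.8]
width: 0.0077
grasp_force: 45.0
```

```bash
python3 -c "
from ins import *
ins([])"
```

```text
tcp s,t,z 58.3 0.3 173.0 psi -69.7 F [-4.36 -2.14 -1.79] F.u 4.83 F.v 0.5 t 24.9 w 0.007719399946585659 tau [-1.09  2.15 -0.04]
```

Call:
{"op": "play_rows", "data": {
  "rows": [
    [[0,0,0,0,-0.4,0,5],[0,0,0,0,0,0,5]]
  ]
}}

```text
time_s: 25.1
tcp_pos: [0.5112, 0.0733, 0.173]
orientation: [0.001, 0.821, -0.571, -0.0]
force: [-5.7, -2.8, -0.3]
width: 0.0079
grasp_force: 45.0
```

```bash
python3 -c "
from ins import *
ins([])"
```

```text
tcp s,t,z 58.2 0.4 173.0 psi -69.7 F [-5.69 -2.84 -0.34] F.u 6.32 F.v 0.7 t 25.1 w 0.007890898271775498 tau [-1.11  2.65 -0.07]
```

The sleeve has stopped: s holds at 58.2 mm and the force rose to 6.3 N. Lowering behind the catch.

Call:
{"op": "play_rows", "data": {
  "rows": [
    [[0,0,0,0,0,1,5],[0,0,0,0,0,1,5],[0,0,0,0,0,1,5],[0,0,0,0,0,1,5],[0,0,0,0,0,0,5]]
  ]
}}

```text
time_s: 25.6
tcp_pos: [0.5112, 0.0733, 0.1693]
orientation: [0.0, 0.821, -0.571, -0.0]
force: [-7.0, -2.4, 1.2]
width: 0.0079
grasp_force: 45.0
```

```bash
python3 -c "
from ins import *
ins([])"
```

```text
tcp s,t,z 58.2 0.4 169.3 psi -69.69 F [-6.99 -2.38  1.23] F.u 7.38 F.v -0.19 t 25.6 w 0.007851635834357948 tau [-1.13  2.98 -0.02]
```

Call:
{"op": "play_rows", "data": {
  "rows": [
    [[0,0,0,0,0,1,5],[0,0,0,0,0,0,5]]
  ]
}}

```text
time_s: 25.8
tcp_pos: [0.5112, 0.0733, 0.1684]
orientation: [0.0, 0.821, -0.571, -0.0]
force: [-7.8, -2.8, 0.7]
width: 0.0079
grasp_force: 45.0
```

Call:
{"op": "play_rows", "data": {
  "rows": [
    [[0,0,0,0,0,1,5],[0,0,0,0,0,0,5]]
  ]
}}

```text
time_s: 26.0
tcp_pos: [0.5112, 0.0733, 0.1673]
orientation: [0.0, 0.821, -0.571, -0.0]
force: [-7.5, -2.1, 1.3]
width: 0.0077
grasp_force: 45.0
```

```bash
python3 -c "
from ins import *
ins([])"
```

```text
tcp s,t,z 58.2 0.4 167.3 psi -69.69 F [-7.53 -2.12  1.26] F.u 7.8 F.v -0.62 t 26.0 w 0.007667457113719137 tau [-1.19  2.94 -0.05]
```

Call:
{"op": "play_rows", "data": {
  "rows": [
    [[0,0,0,0,0,1,5],[0,0,0,0,0,1,5],[0,0,0,0,0,0,5]]
  ]
}}

```text
time_s: 26.3
tcp_pos: [0.5112, 0.0732, 0.1653]
orientation: [0.001, 0.821, -0.571, -0.0]
force: [-6.6, -2.5, 1.8]
width: 0.008
grasp_force: 45.0
```

Call:
{"op": "play_rows", "data": {
  "rows": [
    [[0,0,0,0,0,1,5],[0,0,0,0,0,0,5]]
  ]
}}

```text
time_s: 26.5
tcp_pos: [0.5112, 0.0732, 0.1643]
orientation: [0.001, 0.821, -0.571, -0.0]
force: [-6.7, -2.6, 1.2]
width: 0.0079
grasp_force: 45.0
```

```bash
python3 -c "
from ins import *
ins([])"
```

```text
tcp s,t,z 58.2 0.5 164.3 psi -69.69 F [-6.68 -2.62  1.2 ] F.u 7.17 F.v 0.15 t 26.5 w 0.007945895204950273 tau [-1.22  2.97 -0.08]
```

Call:
{"op": "play_rows", "data": {
  "rows": [
    [[0,0,0,0,0,0.5,5],[0,0,0,0,0,0,5]]
  ]
}}

```text
time_s: 26.7
tcp_pos: [0.5112, 0.0732, 0.1639]
orientation: [0.0, 0.821, -0.571, -0.0]
force: [-6.8, -3.6, 2.7]
width: 0.0075
grasp_force: 45.0
```

Call:
{"op": "play_rows", "data": {
  "rows": [
    [[0,0,0,0,1,0,5],[0,0,0,0,0.7,0,5],[0,0,0,0,0.5,0,5],[0,0,0,0,0,0,5]]
  ]
}}

```text
time_s: 27.1
tcp_pos: [0.51, 0.0728, 0.1639]
orientation: [-0.0, 0.821, -0.571, 0.0]
force: [-3.4, -3.5, 0.8]
width: 0.0076
grasp_force: 45.0
```

```bash
python3 -c "
from ins import *
ins([])"
```

```text
tcp s,t,z 59.5 0.4 163.9 psi -69.69 F [-3.4  -3.45  0.75] F.u 4.39 F.v 2.06 t 27.1 w 0.007581825474344388 tau [-1.2   1.65 -0.06]
```

Call:
{"op": "play_rows", "data": {
  "rows": [
    [[0,0,0,0,0.5,0,5],[0,0,0,0,0.4,0,5],[0,0,0,0,0,0,5]]
  ]
}}

```text
time_s: 27.4
tcp_pos: [0.5095, 0.0726, 0.1639]
orientation: [-0.0, 0.821, -0.571, 0.0]
force: [-2.1, -3.7, -0.2]
width: 0.0076
grasp_force: 45.0
```

```bash
python3 -c "
from ins import *
ins([])"
```

```text
tcp s,t,z 60.1 0.4 163.9 psi -69.69 F [-2.07 -3.72 -0.24] F.u 3.23 F.v 2.77 t 27.4 w 0.007584458141135972 tau [-1.2   0.92 -0.03]
```

Call:
{"op": "play_rows", "data": {
  "rows": [
    [[0,0,0,0.3,0,0,10],[0,0,0,0,0,0,14],[0,0,0,0,0,0,20],[0,0,0,0,0,0,20],[0,0,0,0,0,0,20]]
  ],
  "squeeze": 10
}}

```text
time_s: 27.9
tcp_pos: [0.5093, 0.0725, 0.1638]
orientation: [-0.0, 0.821, -0.571, 0.0]
force: [0.3, -0.3, -0.0]
width: 0.0199
grasp_force: 0.0
```

```bash
python3 -c "
from ins import *
ins(['wrist','side'])"
```

```text
tcp s,t,z 60.3 0.5 163.8 psi -69.68 F [ 0.29 -0.27 -0.02] F.u -0.18 F.v 0.35 t 27.9 w 0.01994039544547371 tau [-0.    0.14 -0.  ]
wrist z -66 1359 x [-18.   17.6] y [-12.1   0.4  12.8]
wrist z -56 533 x [-2.9 17.6] y [-13.6  -0.4  13.4]
wrist z -46 459 x [-8.7 17.6] y [-13.3  -0.5  13.4]
wrist z -36 295 x [-7.  17.6] y [-12.    0.8  13.2]
wrist z -26 1220 x [-10.8  32.3] y [-12.4  -1.2  10.4]
wrist z -16 530 x [-11.8  32.3] y [-13.3  -4.8  12.9]
wrist z -6 102 x [ 3.8 32.2] y [-12.    0.2   5. ]
wrist z 4 67 x [31.3 32.5] y [-2.6  1.3  4.7]
wrist z 14 56 x [31.3 32.1] y [-2.8  1.   4.8]
wrist z 24 52 x [31.5 32.2] y [-2.3  1.3  4.9]
wrist z 34 45 x [31.5 32.2] y [-2.4  1.3  5.1]
wrist z 44 40 x [31.5 32.1] y [-2.6  0.7  4.7]
wrist z 54 32 x [31.5 32.1] y [-2.1  1.4  4.8]
wrist z 64 28 x [31.5 32.1] y [-2.1  1.4  4.9]
side z -66 76 x [-21.2  16.7] y [-11.8  -1.8  13.8]
side z -56 40 x [-24.2  11.4] y [-12.1   1.7  13.6]
side z -46 32 x [-20.7  -8.5] y [-12.6   0.5  13.4]
side z -36 29 x [-22.2  -6.9] y [-12.9   1.   13.2]
side z -26 51 x [-35.4  -0.5] y [-13.3  -1.3  11.9]
side z -16 82 x [-39.2   8.3] y [-13.5  -1.5  12.7]
side z -6 36 x [-37.9  -3.4] y [-13.9  -3.7  10.5]
side z 4 31 x [-38.    6.2] y [-4.   1.9  4.1]
side z 14 12 x [-37.1 -33. ] y [-2.4  0.6  3.8]
side z 24 15 x [-37.6 -31.8] y [-2.6 -0.5  3.6]
side z 34 18 x [-37.7 -29.1] y [-3.1  0.1  3.2]
side z 44 15 x [-39.2 -31. ] y [-3.4  0.7  3. ]
side z 54 13 x [-38.6 -31.2] y [-3.7 -1.5  2.7]
side z 64 13 x [-36.6 -31. ] y [-3.2  0.4  2.5]
```

Released, and the plate hangs upright. Lifting clear and checking.

Call:
{"op": "play_rows", "data": {
  "rows": [
    [[0,0,0,0,-0.5,-5,20],[0,0,0,0,0,-15,20],[0,0,0,0,0,-35,20],[0,0,0,0,0,-40,20],[0,0,0,0,0,-40,20]]
  ]
}}

```text
time_s: 28.5
tcp_pos: [0.5093, 0.0722, 0.3005]
orientation: [0.0, 0.821, -0.571, 0.0]
force: [1.6, -0.4, -0.2]
width: 0.0201
grasp_force: 0.0
```

Call:
{"op": "play_rows", "data": {
  "rows": [
    [[0,0,0,-30,0,-20,20],[0,0,0,-40,0,0,20],[0,0,0,-20,0,0,20],[0,0,0,0,0,0,20],[0,0,0,0,0,0,20]]
  ]
}}

```text
time_s: 29.0
tcp_pos: [0.4782, 0.1571, 0.319]
orientation: [-0.0, 0.821, -0.571, 0.0]
force: [-0.3, -0.2, 0.2]
width: 0.0203
grasp_force: 0.0
```

Run:
```python
from br import *
p,Rm,o=pose(); print(p,psi_of(Rm),o['force'],o['time_s'])
h=np.array([.5657,.0938]); g=np.radians(-160);u=np.array([np.cos(g),np.sin(g)]);v=np.array([-u[1],u[0]])
for n in ['wrist','top']:
    c=optics.camera(n); print(n); branch(c,-160); cv2.imwrite('pics/f_%s.png'%n,c['img'])
    W=cloud(c).reshape(-1,3); W=W[~np.isnan(W[:,0])]; q=W[:,:2]-h;s=q@u*1e3;t=q@v*1e3
    m=(s>45)&(s<85)&(abs(t)<40)&(W[:,2]>.19)&(W[:,2]<.235)
    P=W[m]; 
    if m.sum()>5: print('tab s',np.percentile(s[m],[2,50,98]).round(1),'t',np.percentile(t[m],[0,100]).round(1),'ztop',P[:,2].max())
    m=(s>88)&(s<118)&(abs(t)<20)&(abs(W[:,2]-.014)<.0035)
    if m.sum(): print('bar t',t[m].min(),t[m].max())
```

```text
[0.4782 0.1571 0.319 ] -69.61528521640477 [-0.2632 -0.1932  0.2447] 29.0
wrist
20 113 -4.4 4.7 0.1762
28 116 -5.1 4.8 0.1777
36 285 -13.3 13.6 0.1868
44 307 -13.3 13.8 0.1864
52 206 -19.6 13.8 0.1853
60 36 -19.6 4.1 0.1828
68 119 -4.8 4.2 0.1832
76 109 -4.8 4.3 0.1826
84 105 -4.7 4.3 0.1764
92 110 -4.7 4.4 0.1767
100 2 -0.5 2.7 0.1743
tab s [57.7 61.3 65. ] t [-16.4  17.1] ztop 0.22956722931496398
bar t -8.818407831850685 -4.986568913056378
top
20 21 -5.5 3.9 0.1757
28 17 -5.7 9.8 0.1814
36 59 -14.5 13.2 0.1849
44 18 -14.6 12.5 0.1851
52 4 -18.8 19.0 0.1809
60 54 -19.6 19.9 0.1897
68 20 -5.6 3.5 0.1822
76 23 -5.8 4.0 0.18
84 21 -5.4 3.8 0.1748
92 20 -5.7 3.4 0.1738
tab s [55.9 62.8 64.2] t [-17.3  16.6] ztop 0.2293363272088098
bar t -9.737669773277656 5.848869867049871
```

View pics/f_wrist.png

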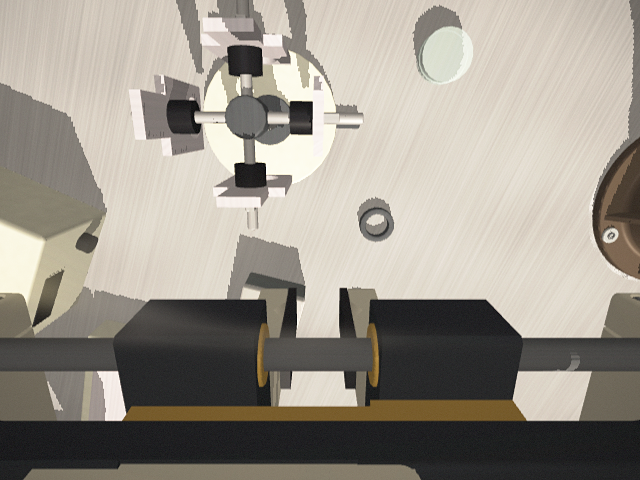

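The picture shows four inserts on the tree. The new one is at (318,115) on the right-hand branch, between the black sleeve at (301,117) and the catch. Its plate spans 57.7–65 mm from the axis with its top at 0.229, as the other plates hang. The branch is within about 1° of the mark, so I'm handing in.

```bash
python3 -c "
from h import *
print(r.job_done())"
```

```text
the job is handed in; nothing more can be done
None
```

The stage insert hangs behind the catch on the empty branch, which stands within about 1° of the loading mark. I handed the job in at about 29 s; the highest measured force on the tool was about 8 N. The first try at turning the tree passed over the rod without touching it, because the real finger tips end about 31 mm short of the reported TCP; I corrected for that and turned it on the second try.

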